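# Tighten the tether eye with a tommy bar

### The arm

A 6-joint arm with a two-finger parallel gripper is mounted at the origin on the work surface. World frame = base frame: x ahead of the robot, y to its left, z up, the work surface at z = 0. Lengths are in m, angles in degrees, forces in N, time in s.
With the tool pointing down it reaches from about 0.4 to 0.825 m from the base axis. Payload 7 kg.
Tool frame: the origin (TCP) lies midway between the tips of the shut fingers; the grasp point (between the pads) lies r.hold_point_z behind it (r.hold_point_z is the distance from the TCP to the grasp point, in m); z points along the fingers, x is the direction in which the jaws open and shut, and the axes are right-handed (so a half turn about z gives the same grasp; the last joint's range is limited). The gripper opens to 88 mm and grips with 3 to 60 N. Pads are 19 mm wide; open, the fingers measure 130 mm over their backs; the gripper's body (78 mm by 193 mm) begins 47 mm behind the grasp point.
Start: joints at [-47.263, 20.546, 0.682, 0, -70.136, -16.507], TCP at [0.298, -0.605, 0.227] pointing down, gripper open.
Joint ranges: [-176.03, 176.03], [-82.01, 121.73], [-58.28, 71.71], [-173.87, 95.51], [-174.79, -0.11], [-173.66, 173.66]. Speed limits (degrees/s): [136.94, 136.94, 172.46, 180, 180, 180].

### API

Orientations are given as [roll, pitch, yaw] about the fixed x, y, z axes, in that order (R = Rz(yaw) Ry(pitch) Rx(roll)).
In Python, from plant import get_state, viewer, close_job, r gives the robot as it stands.
- The arm moves only by the tool apply_moves, never from a script. Its argument "plan" is a list of rows, each a list of 3 entries, a list of its own where there are three numbers: the closure in counts, from 0 (fully open) to 255 (shut), then the shift along the tool's x, y, z in units of 50 mm (1.0 is 50 mm), then the turn about the tool's z in units of 6 degrees (1.0 is 6 degrees). A call has 1 to 12 rows; each row shifts and turns the commanded pose from where the row before left it, along the tool's axes as they then stand; what a row does not reach is not made up. A row lasts 1/8 s, in which the tool goes at most 62.5 mm and 10.7 degrees, less where a joint would pass 70% of its speed; a pose out of reach is approached as far as the arm can. A call is refused whole if a number of a shift passes 1 or a number of a turn 1, either way. A call with a gripper value outside its range is refused whole. The fingers move at their own pace and stop on an object; "squeeze" is the grip in N (left out, the last holds). Time passes only in rows, so rows that do not move let the fingers close. It gives the time, the measured TCP pose, the force and the opening at its end, in the units of the state.
- get_state(): the state, without advancing time (a new reading comes with each control period).
- viewer.capture(name): name is "scene" or "side" or "wrist"; returns a dict with "frame" (480x640x3 uint8, blue, green, red), "K" (3x3 intrinsics, pixels), "D" ([k1, k2, p1, p2, k3] as OpenCV has them; the pictures are not rectified), "R" (3x3) and "t" (3): a world point X has camera coordinates R X + t; the wrist camera has in their place "mount" (4x4, takes a point from camera to tool coordinates, whose origin is the TCP and whose axes are the tool frame's). Camera axes: x right, y down, z forward; pixel columns grow to the right and rows downward; lengths in m; the calibration is good to about 2 mm. A picture is of the moment at which its call begins: read the wrist's pose just before it. There is no depth.
- close_job(): hands the job in, once; it reports no verdict.
The state is a dict: "time_s": time; "joints": joint angles; "qd": joint speeds; "joint_torque": joint torques, N m; "tcp_pos": TCP position; "eef_rot": TCP orientation; "contact_force": force on the tool from outside, world axes, zero at the start; "moment": the same for the moment, N m; "gripper_width": finger opening in m.
Only numpy, scipy, OpenCV 4.12 (cv2) and the standard library are available. Lean on these libraries where they do the work, as an engineer would, in place of code of your own. Each camera call takes 0.05 s, during which the arm holds its last target.

### The job

On this model-train shop counter the screw eye on the wooden anchor block is loose. Slide the round shaft of the steel tommy bar about half-way through the eye's loop and use it to turn the eye clockwise (seen from above) until you feel it go distinctly stiff, then nip it up about eight degrees more, without overtightening or straining it. Draw the bar out without turning the eye back, lay it down in the empty white basket and let go, leaving everything else on the counter alone.

Things in the scene. Friction and masses are not known exactly. Their poses are not given: they have to be found in the camera images.
- loop (a point): Centre of the upright ring of the steel screw eye, about 95 mm above the counter. Ring of 7 mm wire, opening 20 mm, 34 mm over all. x axis level, through the hole (the bar may enter from either side); z up, the axis the eye turns about. The bar has play in the loop: it swings about 35 degrees either way before it bites. The eye keeps its angle when let go
- washer_mark (a point): Point on top of the dark steel washer under the eye (36 mm across, 3 mm thick, 60 to 63 mm above the counter), 16 mm out from the eye's axis; its own axes mean nothing. The eye starts 15 to 65 degrees short of seated, and turns with a light drag of 0.05 N m; once seated, the washer turns with it and the drag jumps to 0.35 N m
- block: Wooden block 90 x 90 mm, top 60 mm above the counter, on a fixed steel foot plate 130 x 100 x 8 mm; carries the washer and eye at the middle of its top. Origin at the centre of its underside, z up. It is screwed down
- bar_grip (a point): Centre of the tommy bar's square grip, 24 x 24 x 60 mm, dark steel, lying on the counter at first (this point 12 mm up). x axis points along the bar to its round-nosed tip: a 14 mm round shaft on the same axis runs from 30 mm to 141 mm from this point. Mass about 0.3 kg, centre of mass about 22 mm from this point towards the tip
- bar_shaft (a point): Point on the axis of the tommy bar's round shaft, half-way along it, 85 mm from the centre of the grip; same axes as bar_grip
- basket_floor (a point): Centre of the inside floor of the empty white basket, 5 mm above the counter. Basket 240 mm (its x axis) x 160 mm (y axis) outside, walls 4 mm thick and 50 mm high. It is fixed
- coach_grey: Grey model railway coach, 140 x 26 x 36 mm, long side along x; bystander
- coach_white: White model railway coach, 120 x 26 x 36 mm, long side along x; bystander
- screwdriver: Black-handled screwdriver 170 mm long, lying; bystander
- tape: Cardboard ring 68 mm across, 18 mm high; bystander
- jar: Glass jar 48 mm across, 50 mm high; bystander
Mind the look-alikes: they are no part of the job. Leave any blue or green look-alike of the part that bears bar_grip alone.

How it is judged (in metres and radians):
On the way, in this order (a step that is already met when the one before it is completed fails the run):
1. the bar's shaft is through the loop, about half-way (distance between bar_shaft and loop below 0.022 m), for 0.1 s.
2. the eye is seated and nipped up with the bar in the loop: the washer has turned at least 3.5 degrees (distance of washer_mark from where it was at the start of the episode above 0.001 m and contact force between bar and eye above 0.2 N), for 0.1 s.
3. the bar is drawn out of the loop (distance between bar_shaft and loop above 0.075 m), for 0.1 s.
At the end, for the whole second after the job is handed in: The washer has turned 3.5 to 15 degrees from its start, the eye is turned back from its seat by at most 9 degrees, and the tommy bar rests inside the basket, flat on its floor (grip centre under 20 mm, mid-shaft under 30 mm above it) (distance of washer_mark from where it was at the start of the episode between 0.001 and 0.0042 m and y of washer_mark in the frame of loop above 0.0055 m and x of bar_grip in the frame of basket_floor between -0.12 and 0.12 m and y of bar_grip in the frame of basket_floor between -0.08 and 0.08 m and x of bar_shaft in the frame of basket_floor between -0.12 and 0.12 m and y of bar_shaft in the frame of basket_floor between -0.08 and 0.08 m and z of bar_grip in the frame of basket_floor below 0.02 m and z of bar_shaft in the frame of basket_floor below 0.03 m and linear speed of bar below 0.02 m/s); the robot touches nothing.
It fails at once if the eye is overtightened: the washer is turned more than about 15 degrees (distance of washer_mark from where it was at the start of the episode above 0.0042 m).
It fails at once if the eye is strained: the bar presses on it with more than 45 N (contact force between bar and eye above 45 N).
It fails at once if a bystander is moved more than 30 mm (distance of any of coach_grey, coach_white, screwdriver, tape, jar from where it was at the start of the episode above 0.03 m).
It also fails if it takes over 72 s, if anything falls off the work surface, if the arm or the gripper's body presses on something with over 40 N, if the wrist force passes 120 N, or if a joint passes its speed limit or range.

## Working session

There is one attempt and no reset: what is moved stays moved. The work goes in short steps, Python scripts to look and compute and a tool call to move; the robot and the scene stay as the last step left them, time stands still between calls to the robot, and variables do not carry over. Pictures are saved under pics/ and viewed, and the job is handed in when it is done.

Besides the shell and the picture viewer there is one more tool, called after "Emit:" as a command line: name --argument value ..., lists and objects as JSON in quotes. apply_moves: Moves the arm, as the interface text tells. Its arguments: {"type":"object","properties":{"plan":{"type":"array","items":{"type":"array"}},"squeeze":{"type":"number"}},"required":["plan"]}

```bash
mkdir -p pics; ls; python3 - <<'E'
from plant import get_state, viewer, r
import cv2,pickle
print(get_state(), r.hold_point_z)
d={}
for n in ["scene","side","wrist"]:
    c=viewer.capture(n); d[n]=c; cv2.imwrite(f"pics/{n}0.png",c["frame"])
    print(n,{k:v for k,v in c.items() if k!="frame"})
pickle.dump(d,open("cap0.pkl","wb"))
E
```

```text
pics
{'time_s': 0.0, 'joints': array([-4.72640196e+01,  2.05927297e+01,  6.33626676e-01, -1.91550784e-02,
       -7.01358712e+01, -1.65088179e+01]), 'qd': array([ 0.0369698 , -0.05324007, -0.00068723,  0.01768857, -0.0236086 ,
       -0.001371  ]), 'joint_torque': array([ 7.18160645e-04, -5.82719135e+01,  2.93056458e+01,  6.99729368e+00,
        6.92753209e-03, -1.71849083e-04]), 'tcp_pos': array([ 0.29807834, -0.60507446,  0.22560999]), 'eef_rot': array([-1.79990274e+02, -9.61762783e-02,  1.16220631e+02]), 'contact_force': array([-0.4735147 ,  0.06788252, -0.17547959]), 'moment': array([0.00299834, 0.04313525, 0.0212785 ]), 'gripper_width': 0.0878633600981204} 0.0188
scene {'K': array([[454.854199  ,   0.        , 317.4011469 ],
       [  0.        , 454.854199  , 241.34928518],
       [  0.        ,   0.        ,   1.        ]]), 'D': array([-0.11901894,  0.        ,  0.        ,  0.        ,  0.        ]), 'R': array([[ 0.7198202 ,  0.6937444 , -0.02403307],
       [ 0.36304112, -0.40574466, -0.83879224],
       [-0.5916587 ,  0.5950546 , -0.54392095]]), 't': array([-0.35676595, -
[... 369 characters left out ...]
4],
       [ 0.17323853, -0.7207723 , -0.67117487]]), 't': array([0.48543288, 0.14164013, 1.08413291])}
wrist {'K': array([[356.45560083,   0.        , 323.88476852],
       [  0.        , 356.45560083, 241.02522353],
       [  0.        ,   0.        ,   1.        ]]), 'D': array([-0.00789811,  0.        ,  0.        ,  0.        ,  0.        ]), 'mount': array([[ 9.99999799e-01,  1.44590351e-05, -6.33105101e-04,
         1.55974955e-03],
       [ 1.70049205e-04,  9.56890392e-01,  2.90449220e-01,
        -7.91567461e-02],
       [ 6.10011803e-04, -2.90449269e-01,  9.56890197e-01,
        -1.58922364e-01],
       [ 0.00000000e+00,  0.00000000e+00,  0.00000000e+00,
         1.00000000e+00]])}
```

View pics/scene0.png

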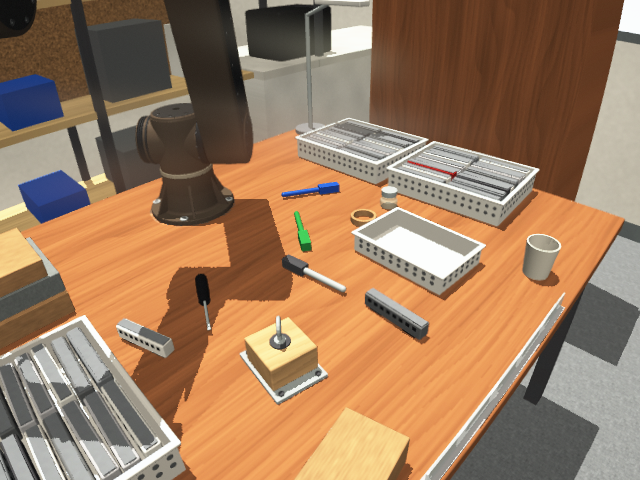

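View pics/side0.png

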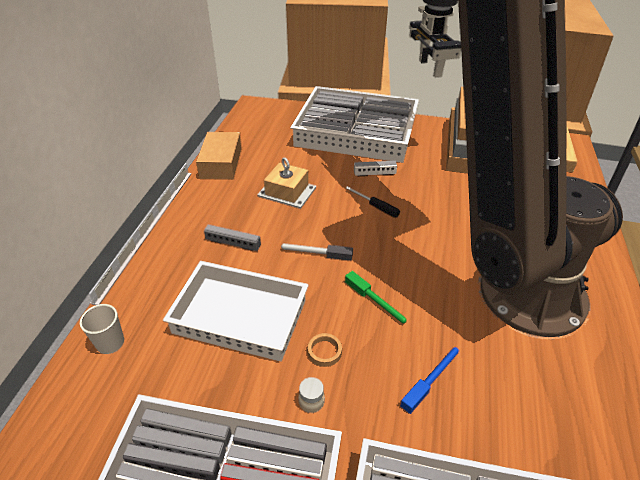

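View pics/wrist0.png

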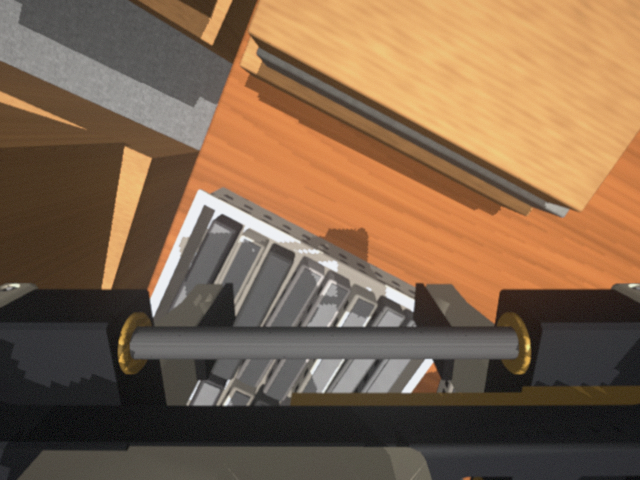

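```bash
cat > h.py <<'E'
import numpy as np, cv2, pickle
from scipy.spatial.transform import Rotation as Ro
def cam(c,st=None):
    if "R" in c: return np.array(c["R"]),np.array(c["t"])
    T=np.eye(4);T[:3,:3]=Ro.from_euler("xyz",st["eef_rot"],degrees=True).as_matrix();T[:3,3]=st["tcp_pos"]
    W=np.linalg.inv(T@c["mount"]);return W[:3,:3],W[:3,3]
def ray(c,uv,st=None):
    R,t=cam(c,st)
    p=cv2.undistortPoints(np.array(uv,float).reshape(-1,1,2),c["K"],c["D"]).reshape(-1,2)
    d=np.c_[p,np.ones(len(p))]@R
    return -R.T@t,d
def onz(c,uv,z,st=None):
    o,d=ray(c,uv,st); return o+d*((z-o[2])/d[:,2:3])
def proj(c,X,st=None):
    R,t=cam(c,st)
    return cv2.projectPoints(np.array(X,float).reshape(-1,1,3),cv2.Rodrigues(R)[0],t,c["K"],c["D"])[0].reshape(-1,2)
def tri(cs,uvs,sts=None):
    A=0;b=0
    for i,(c,u) in enumerate(zip(cs,uvs)):
        o,d=ray(c,u,None if sts is None else sts[i]);d=d[0]/np.linalg.norm(d[0]);P=np.eye(3)-np.outer(d,d);A=A+P;b=b+P@o
    return np.linalg.solve(A,b)
def crop(f,x,y,w,h,s,name):
    im=cv2.resize(f[y:y+h,x:x+w],None,fx=s,fy=s,interpolation=cv2.INTER_CUBIC)
    for k in range((x+9)//10*10,x+w,10):
        cv2.line(im,((k-x)*s,0),((k-x)*s,6),(0,0,255),1)
        if k%20==0: cv2.putText(im,str(k),((k-x)*s-10,18),0,.4,(0,0,255),1)
    for k in range((y+9)//10*10,y+h,10):
        cv2.line(im,(0,(k-y)*s),(6,(k-y)*s),(0,0,255),1)
        if k%20==0: cv2.putText(im,str(k),(8,(k-y)*s+4),0,.4,(0,0,255),1)
    cv2.imwrite(name,im)
E
python3 - <<'E'
from h import *
d=pickle.load(open("cap0.pkl","rb"))
crop(d["scene"]["frame"],235,245,120,155,5,"/tmp/a.png")
crop(d["side"]["frame"],225,150,135,120,6,"/tmp/b.png")
a=cv2.imread("/tmp/a.png");b=cv2.imread("/tmp/b.png")
cv2.imwrite("pics/sc_z.png",a[:600]);cv2.imwrite("pics/sc_z2.png",a[300:]);cv2.imwrite("pics/si_z.png",b[:600])
E
```

```text
(no output)
```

View pics/sc_z.png

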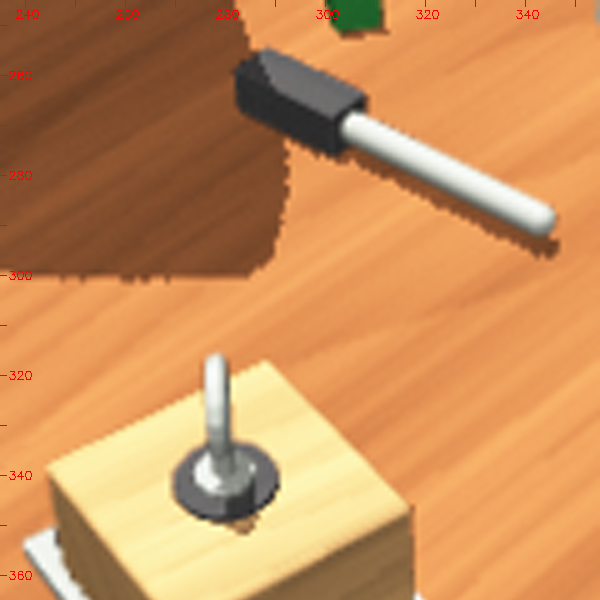

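View pics/sc_z2.png

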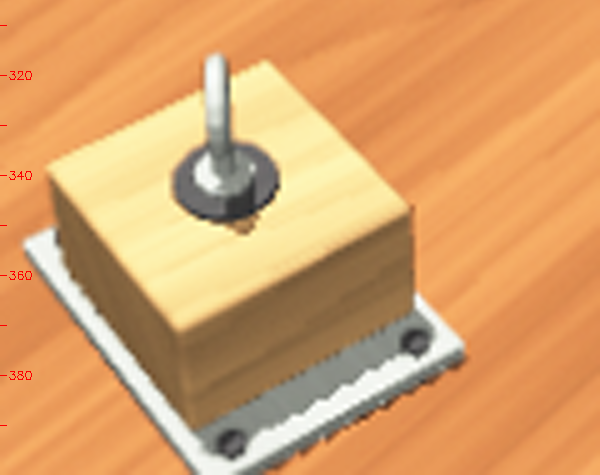

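View pics/si_z.png

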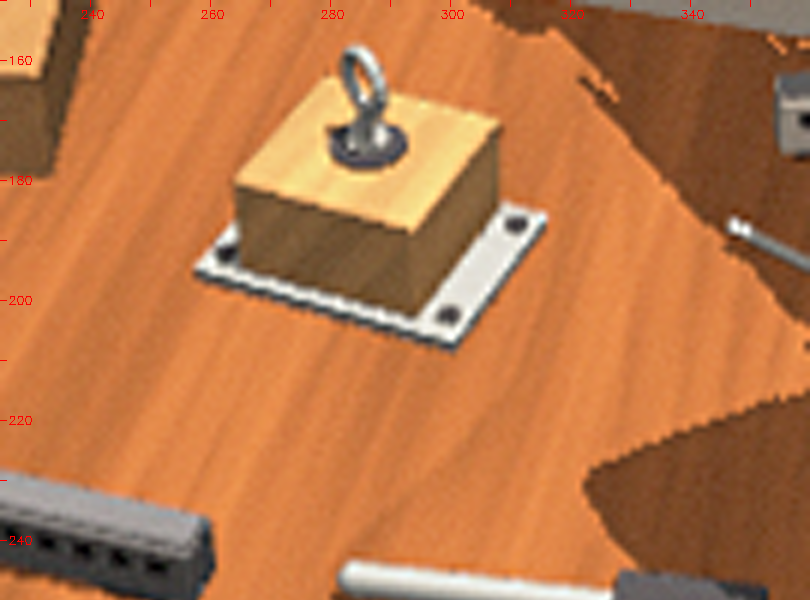

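```bash
python3 - <<'E'
from h import *
d=pickle.load(open("cap0.pkl","rb"));s=d["scene"];w=d["side"]
print("block top",onz(s,[[288.5,317],[246,338],[317,347],[271.5,371]],.06), onz(w,[[308,170],[264.5,180.5],[294,188],[281,163]],.06))
print("loop", tri([s,w],[[278.5,328],[285.5,163.5]]), "cam s",ray(s,[[278.5,328]])[0],"cam w",ray(w,[[285,163]])[0])
print("washer", onz(s,[[278.5,341.5]],.063),onz(w,[[286,174]],.063))
# bar: axis at 12mm
print("bar tip/shaftbase scene", onz(s,[[344.5,289],[305,270.5]],.012), "side",onz(w,[[283.5,246],[329,249.5]],.012))
print("grip end s top",onz(s,[[287.5,255],[308,265]],.024))
print("basket rim s",onz(s,[[400,208],[485,246],[441,288],[354,240]],.05)); print(onz(w,[[203,263],[308,283],[279,356],[166,320]],.05))
E
```

```text
block top [[ 0.6000027  -0.17929297  0.06      ]
 [ 0.58553234 -0.26315413  0.06      ]
 [ 0.68665759 -0.19706503  0.06      ]
 [ 0.67045231 -0.28118546  0.06      ]] [[ 0.57769558 -0.2581373   0.06      ]
 [ 0.67739762 -0.1871169   0.06      ]
 [ 0.59371532 -0.17312133  0.06      ]
 [ 0.65761662 -0.27374971  0.06      ]]
loop [ 0.63214362 -0.23027083  0.0908936 ] cam s [ 1.05860215 -0.56326075  0.60243128] cam w [0.30598372 0.80015181 0.83497438]
washer [[ 0.63378032 -0.23315117  0.063     ]] [[ 0.62908014 -0.2234462   0.063     ]]
bar tip/shaftbase scene [[ 0.58262448 -0.00965322  0.012     ]
 [ 0.47710842 -0.01925083  0.012     ]] side [[ 0.57705948 -0.00866284  0.012     ]
 [ 0.46893716 -0.02140739  0.012     ]]
grip end s top [[ 0.41843055 -0.01570384  0.024     ]
 [ 0.47957607 -0.0118751   0.024     ]]
basket rim s [[0.50553753 0.29005018 0.05      ]
 [0.74568188 0.27358144 0.05      ]
 [0.74971792 0.08106666 0.05      ]
 [0.51490741 0.09974183 0.05      ]]
[[0.7229096  0.12061174 0.05      ]
 [0.48349767 0.1248762  0.05      ]
 [0.49269713 0.31167903 0.05      ]
 [0.73395681 0.28410515 0.05      ]]
```

```bash
cat >> h.py <<'E'
import json
def fk(p,yaw,rows):
    p=np.array(p,float)
    for g,s,t in rows:
        R=Ro.from_euler("xyz",[180,0,yaw],degrees=True).as_matrix()
        p=p+R@(np.array(s)*.05); yaw-=t*6
    return p,yaw
def rnd(s,dec): return [round(float(v),dec) for v in s]
def plan(p0,yaw0,wps,g,dec=2):
    """wps: list of (pos,yaw); one row each; returns rows, tracked end"""
    rows=[];p=np.array(p0,float);y=yaw0
    for P,Y in wps:
        R=Ro.from_euler("xyz",[180,0,y],degrees=True).as_matrix()
        row=[g,rnd(R.T@(np.array(P)-p)/.05,dec),round(-(Y-y)/6,dec)]
        rows.append(row);p,y=fk(p,y,[row])
    return rows,p,y
def line(p0,y0,p1,y1,n):
    return [(np.array(p0)+(np.array(p1)-p0)*k/n,y0+(y1-y0)*k/n) for k in range(1,n+1)]
def show(rows):
    print(json.dumps(rows), max(abs(v) for r in rows for v in r[1]+[r[2]]))
E
python3 - <<'E'
from h import *
p=[.298,-.605,.2265];
rows,a,b=plan(p,116.23,line(p,116.23,[.50,-.32,.24],142,10),0);show(rows);print(a,b)
E
```

```text
[[0, [0.33, 0.61, -0.03], -0.43], [0, [0.31, 0.63, -0.02], -0.43], [0, [0.27, 0.64, -0.03], -0.43], [0, [0.25, 0.66, -0.03], -0.43], [0, [0.22, 0.66, -0.02], -0.43], [0, [0.18, 0.68, -0.03], -0.43], [0, [0.16, 0.68, -0.03], -0.43], [0, [0.13, 0.68, -0.03], -0.43], [0, [0.09, 0.7, -0.02], -0.43], [0, [0.07, 0.69, -0.03], -0.42]] 0.7
[ 0.49979142 -0.31993413  0.24      ] 141.97000000000006
```

Emit:
apply_moves --plan '[[0, [0.33, 0.61, -0.03], -0.43], [0, [0.31, 0.63, -0.02], -0.43], [0, [0.27, 0.64, -0.03], -0.43], [0, [0.25, 0.66, -0.03], -0.43], [0, [0.22, 0.66, -0.02], -0.43], [0, [0.18, 0.68, -0.03], -0.43], [0, [0.16, 0.68, -0.03], -0.43], [0, [0.13, 0.68, -0.03], -0.43], [0, [0.09, 0.7, -0.02], -0.43], [0, [0.07, 0.69, -0.03], -0.42], [0, [0, 0, 0], 0]]'

```text
time_s: 1.52
tcp_pos: [0.5012, -0.3187, 0.2399]
eef_rot: [180.0, -0.0, 142.1]
contact_force: [-0.7, -1.0, -0.6]
gripper_width: 0.0875
```

```bash
cat > snap.py <<'E'
import sys,pickle,cv2
from plant import get_state,viewer
st=get_state();c=viewer.capture(sys.argv[1]);n=sys.argv[2]
pickle.dump((st,c),open(n+".pkl","wb"));cv2.imwrite(f"pics/{n}.png",c["frame"]);print(st["tcp_pos"],st["eef_rot"],st["contact_force"],st["moment"],st["gripper_width"])
E
python3 snap.py wrist w1
```

```text
[ 0.50120237 -0.31873146  0.23990708] [ 1.79989047e+02 -8.95974083e-03  1.42140388e+02] [-0.69962152 -0.96262833 -0.62568941] [ 0.04161764  0.02141297 -0.05719979] 0.08753835060659161
```

View pics/w1.png

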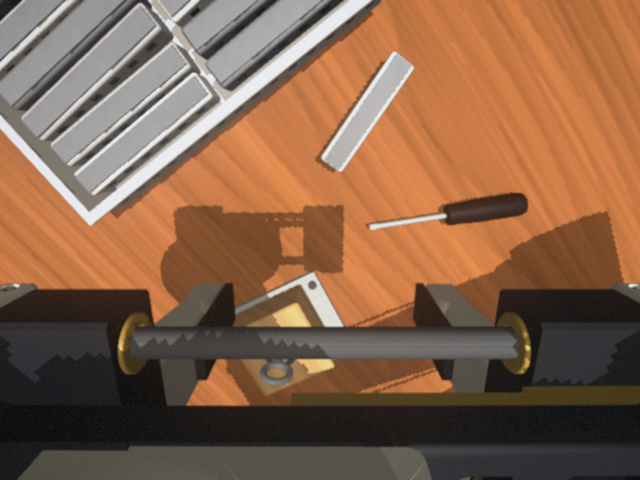

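```bash
python3 - <<'E'
from h import *
p=[.5012,-.3187,.24];y=142.1
rows,a,b=plan(p,y,line(p,y,[.655,-.20,.18],142.1,6),0);show(rows)
E
```

```text
[[0, [-0.16, 0.63, 0.2], -0.0], [0, [-0.16, 0.62, 0.2], -0.0], [0, [-0.16, 0.63, 0.2], -0.0], [0, [-0.17, 0.63, 0.2], -0.0], [0, [-0.16, 0.63, 0.2], -0.0], [0, [-0.16, 0.62, 0.2], -0.0]] 0.63
```

Emit:
apply_moves --plan '[[0, [-0.16, 0.63, 0.2], 0], [0, [-0.16, 0.62, 0.2], 0], [0, [-0.16, 0.63, 0.2], 0], [0, [-0.17, 0.63, 0.2], 0], [0, [-0.16, 0.63, 0.2], 0], [0, [-0.16, 0.62, 0.2], 0], [0, [0, 0, 0], 0], [0, [0, 0, 0], 0]]'

```text
time_s: 2.58
tcp_pos: [0.6544, -0.2019, 0.1796]
eef_rot: [-180.0, -0.0, 142.0]
contact_force: [-0.5, 0.1, 1.1]
gripper_width: 0.0878
```

```bash
python3 snap.py wrist w2
```

```text
[ 0.65437242 -0.20189828  0.17964968] [-1.79971981e+02 -2.93746537e-02  1.41994883e+02] [-0.46110721  0.07119223  1.05602121] [0.03764655 0.05412255 0.03558749] 0.08776113881997963
```

View pics/w2.png

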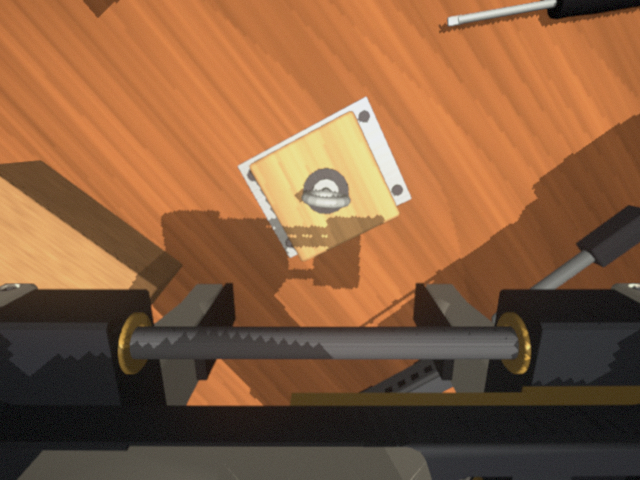

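```bash
python3 - <<'E'
from h import *
st,c=pickle.load(open("w2.pkl","rb"))
crop(c["frame"],235,95,190,175,3,"/tmp/a.png")
crop(c["frame"],290,155,75,70,8,"pics/w2z.png");
E
```

```text
(no output)
```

View pics/w2z.png

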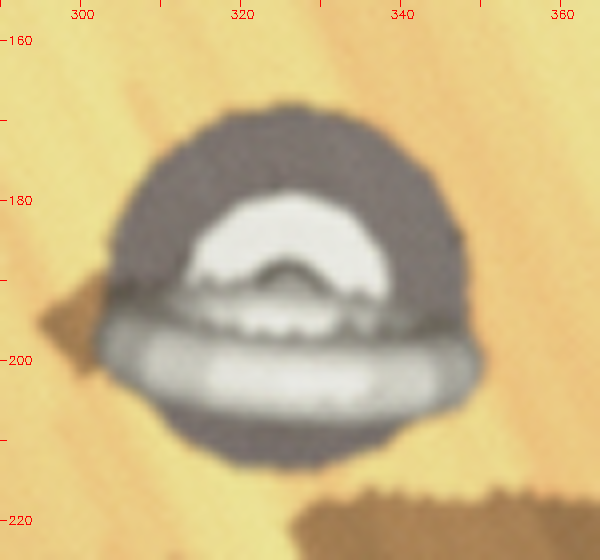

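```bash
cat >> h.py <<'E'
def torus(x,y,az,z=.095):
    u=np.linspace(0,2*np.pi,90);v=np.linspace(0,2*np.pi,30);U,V=np.meshgrid(u,v)
    rr=.0135+.0035*np.cos(V)
    loc=np.stack([.0035*np.sin(V),rr*np.cos(U),rr*np.sin(U)],-1).reshape(-1,3)
    a=np.radians(az);R=np.array([[np.cos(a),-np.sin(a),0],[np.sin(a),np.cos(a),0],[0,0,1]])
    return loc@R.T+[x,y,z]
def circ(x,y,z,r=.018):
    t=np.linspace(0,2*np.pi,100);return np.c_[x+r*np.cos(t),y+r*np.sin(t),np.full(100,z)]
def torusmask(c,st,x,y,az,s,off,shape):
    m=np.zeros(shape,np.uint8)
    P=((proj(c,torus(x,y,az),st)-off+.5)*s)
    P=P.reshape(30,90,2)
    for i in range(90):
        j=(i+1)%90
        q=np.r_[P[:,i],P[:,j]].astype(np.int32)
        cv2.fillConvexPoly(m,cv2.convexHull(q),255)
    return m
E
python3 - <<'E'
from h import *
st,c=pickle.load(open("w2.pkl","rb"))
w=onz(c,[[325.9,190.7]],.0625,st)[0];print(w)
ends=onz(c,[[302.3,199],[350,201]],.095,st);print(ends,np.degrees(np.arctan2(*(ends[1]-ends[0])[1::-1])),ends.mean(0))
im=cv2.imread("pics/w2z.png");out=[]
for az in (48,52,56):
    o=im.copy();off=np.array([290,155])
    m=torusmask(c,st,w[0],w[1],az,8,off,im.shape[:2])
    cv2.drawContours(o,cv2.findContours(m,cv2.RETR_CCOMP,cv2.CHAIN_APPROX_NONE)[0],-1,(0,0,255),1)
    q=((proj(c,circ(w[0],w[1],.063),st)-off+.5)*8).astype(np.int32);cv2.polylines(o,[q],True,(255,0,0),1)
    out.append(o[60:,:][:, :])
cv2.imwrite("pics/ov.png",cv2.resize(np.hstack(out),(1800,1500))[:, :]); 
for i,o in enumerate(out): cv2.imwrite(f"pics/ov{i}.png",o)
E
```

```text
[ 0.63004319 -0.2280567   0.0625    ]
[[ 0.64342149 -0.23761655  0.095     ]
 [ 0.61834142 -0.21624752  0.095     ]] 139.56794549210815 [ 0.63088146 -0.22693204  0.095     ]
```

View pics/ov1.png

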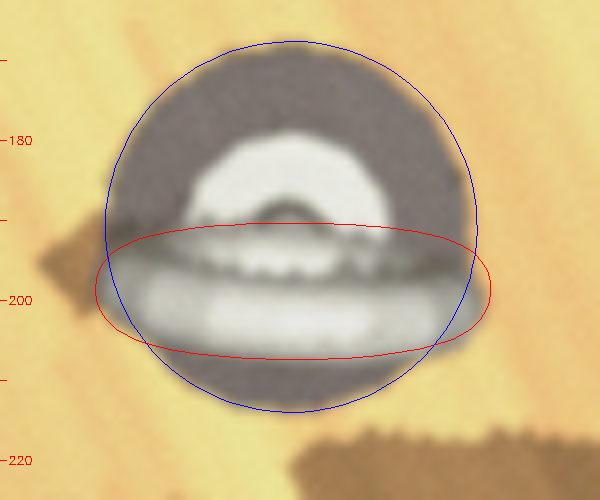

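View pics/ov0.png

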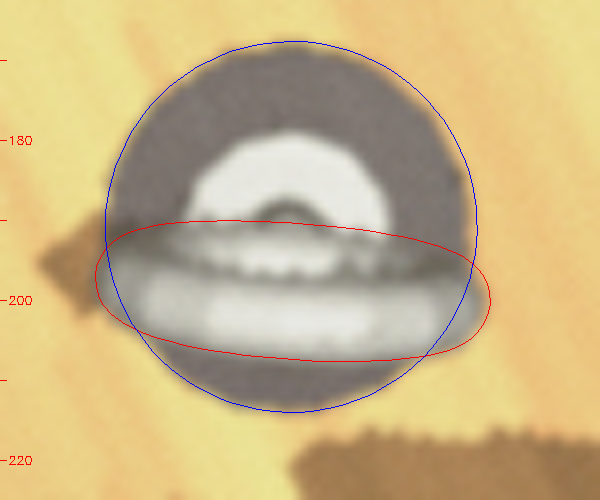

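```bash
python3 - <<'E'
from h import *
p=[.6544,-.2019,.1796];y=142
rows,a,b=plan(p,y,line(p,y,[.53,-.015,.17],95,9),0);show(rows);print(a,b)
E
```

```text
[[0, [0.47, 0.16, 0.02], 0.87], [0, [0.49, 0.11, 0.02], 0.87], [0, [0.49, 0.07, 0.02], 0.87], [0, [0.5, 0.02, 0.03], 0.87], [0, [0.5, -0.02, 0.02], 0.87], [0, [0.49, -0.07, 0.02], 0.87], [0, [0.49, -0.11, 0.02], 0.87], [0, [0.47, -0.16, 0.02], 0.87], [0, [0.46, -0.19, 0.02], 0.87]] 0.87
[ 0.53023921 -0.01512069  0.1701    ] 95.02000000000001
```

Emit:
apply_moves --plan '[[0, [0.47, 0.16, 0.02], 0.87], [0, [0.49, 0.11, 0.02], 0.87], [0, [0.49, 0.07, 0.02], 0.87], [0, [0.5, 0.02, 0.03], 0.87], [0, [0.5, -0.02, 0.02], 0.87], [0, [0.49, -0.07, 0.02], 0.87], [0, [0.49, -0.11, 0.02], 0.87], [0, [0.47, -0.16, 0.02], 0.87], [0, [0.46, -0.19, 0.02], 0.87], [0, [0, 0, 0], 0], [0, [0, 0, 0], 0]]'

```text
time_s: 4.0
tcp_pos: [0.5303, -0.0158, 0.1712]
eef_rot: [179.9, -0.0, 95.0]
contact_force: [0.2, -0.0, 0.4]
gripper_width: 0.0876
```

```bash
python3 snap.py wrist w3
```

```text
[ 0.53032957 -0.01575043  0.17122273] [ 1.79928721e+02 -7.35036468e-03  9.50445483e+01] [ 0.18055985 -0.02687439  0.40121377] [-0.05595597 -0.03917914 -0.03151807] 0.08755701988547165
```

View pics/w3.png

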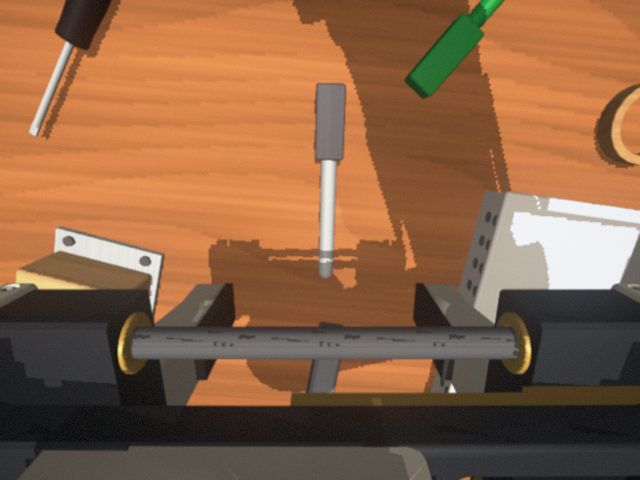

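```bash
python3 - <<'E'
from h import *
st,c=pickle.load(open("w3.pkl","rb"))
crop(c["frame"],280,70,100,220,6,"/tmp/a.png");a=cv2.imread("/tmp/a.png");cv2.imwrite("pics/w3a.png",a[:600]);cv2.imwrite("pics/w3b.png",a[720:])
E
```

```text
(no output)
```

View pics/w3a.png

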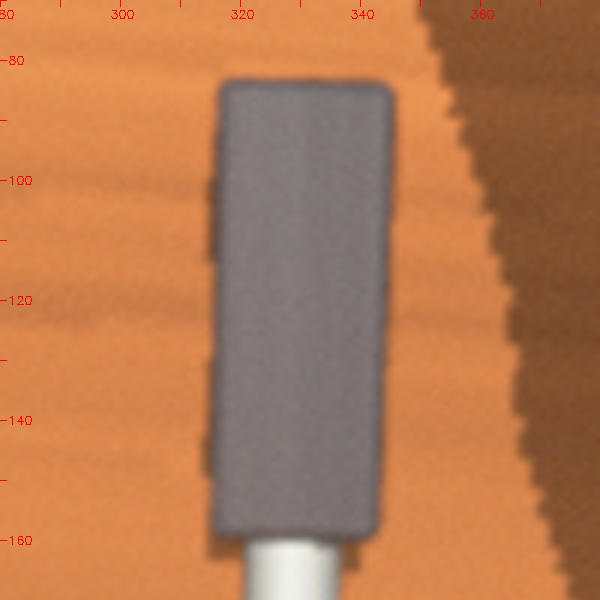

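View pics/w3b.png

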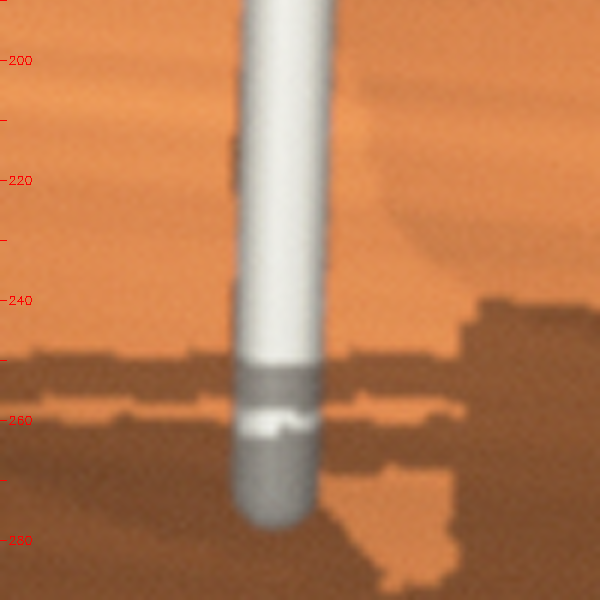

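```bash
python3 - <<'E'
from h import *
st,c=pickle.load(open("w3.pkl","rb"))
g=onz(c,[[316.3,83.5],[345.5,83.5],[343,160],[315,160]],.024,st);print(g)
print("ctr",g.mean(0));a=(g[2]+g[3]-g[0]-g[1])/2;print(np.linalg.norm(a),np.degrees(np.arctan2(a[1],a[0])))
t=onz(c,[[325.5,278]],.012,st)[0];d=t-g.mean(0);print(t,np.linalg.norm(d[:2]),np.degrees(np.arctan2(d[1],d[0])))
e=g[1]-g[0];print(np.linalg.norm(e))
rim=onz(c,[[485,192]],.05,st);print(rim)
E
```

```text
[[ 0.4142513  -0.03086593  0.024     ]
 [ 0.41221836 -0.00782567  0.024     ]
 [ 0.47139938 -0.00368519  0.024     ]
 [ 0.47346403 -0.02710819  0.024     ]]
ctr [ 0.44283327 -0.01737124  0.024     ]
0.05932845709104536 3.8166240043943245
[ 0.58428059 -0.00829249  0.012     ] 0.14173838151373241 3.672474368008279
0.023129774801878646
[[0.48428971 0.10905605 0.05      ]]
```

```bash
python3 - <<'E'
from h import *
p=[.5303,-.0158,.1710];y=95.04
G=np.array([.4428,-.0174]);a=np.radians(3.75);q=G+.008*np.array([np.cos(a),np.sin(a)]);Y=93.75
w=line(p,y,[*q,.09],Y,3)+line([*q,.09],Y,[*q,.03],Y,3)+line([*q,.03],Y,[*q,.005],Y,3)
rows,a,b=plan(p,y,w,0,3);show(rows);print(a,b)
E
```

```text
[[0, [0.039, -0.529, 0.54], 0.072], [0, [0.036, -0.529, 0.54], 0.071], [0, [0.031, -0.529, 0.54], 0.072], [0, [0.0, 0.0, 0.4], -0.0], [0, [0.0, 0.0, 0.4], -0.0], [0, [0.0, 0.0, 0.4], -0.0], [0, [0.0, 0.0, 0.167], -0.0], [0, [0.0, 0.0, 0.166], -0.0], [0, [0.0, 0.0, 0.167], -0.0]] 0.54
[ 0.45077923 -0.01689495  0.005     ] 93.75
```

Emit:
apply_moves --plan '[[0, [0.039, -0.529, 0.54], 0.072], [0, [0.036, -0.529, 0.54], 0.071], [0, [0.031, -0.529, 0.54], 0.072], [0, [0.0, 0.0, 0.4], 0], [0, [0.0, 0.0, 0.4], 0], [0, [0.0, 0.0, 0.4], 0], [0, [0.0, 0.0, 0.167], 0], [0, [0.0, 0.0, 0.166], 0], [0, [0.0, 0.0, 0.167], 0], [0, [0, 0, 0], 0]]'

```text
time_s: 5.3
tcp_pos: [0.4503, -0.0165, 0.0042]
eef_rot: [-180.0, 0.0, 93.7]
contact_force: [-0.1, 0.4, -1.2]
gripper_width: 0.0876
```

Emit:
apply_moves --plan '[[255, [0, 0, 0], 0], [255, [0, 0, 0], 0], [255, [0, 0, 0], 0], [255, [0, 0, 0], 0], [255, [0, 0, 0], 0], [255, [0, 0, 0], 0]]' --squeeze 45

```text
time_s: 6.05
tcp_pos: [0.4505, -0.0164, 0.0046]
eef_rot: [180.0, -0.0, 93.7]
contact_force: [0.1, -1.0, 0.3]
gripper_width: 0.0331
```

Emit:
apply_moves --plan '[[255, [0, 0, 0], 0], [255, [0, 0, 0], 0], [255, [0, 0, 0], 0], [255, [0, 0, 0], 0]]'

```text
time_s: 6.55
tcp_pos: [0.4505, -0.0165, 0.0046]
eef_rot: [-180.0, 0.0, 93.7]
contact_force: [-0.8, -1.1, 1.5]
gripper_width: 0.0238
```

```bash
python3 - <<'E'
from h import *
p=np.array([.4508,-.0169,.005]);y=93.75
E=np.array([.630,-.228]);a=np.radians(50);q=E-.168*np.array([np.cos(a),np.sin(a)])
w=line(p,y,[*p[:2],.14],y,4)+line([*p[:2],.14],y,[*q,.14],140,8)
rows,e,b=plan(p,y,w,255,3);show(rows);print(e,b)
E
```

```text
[[255, [-0.0, 0.0, -0.675], -0.0], [255, [-0.0, 0.0, -0.675], -0.0], [255, [-0.0, 0.0, -0.675], -0.0], [255, [-0.0, 0.0, -0.675], -0.0], [255, [-0.859, 0.122, 0.0], -0.964], [255, [-0.868, 0.035, 0.0], -0.963], [255, [-0.866, -0.053, -0.0], -0.964], [255, [-0.857, -0.139, -0.0], -0.963], [255, [-0.838, -0.225, -0.0], -0.964], [255, [-0.811, -0.309, -0.0], -0.963], [255, [-0.776, -0.389, -0.0], -0.964], [255, [-0.733, -0.464, -0.0], -0.963]] 0.964
[ 0.52202496 -0.35667785  0.14      ] 139.99800000000002
```

Emit:
apply_moves --plan '[[255, [0, 0, -0.3], 0], [255, [0, 0, -0.675], 0], [255, [0, 0, -0.675], 0], [255, [0, 0, -0.675], 0], [255, [0, 0, -0.375], 0]]'

```text
time_s: 7.18
tcp_pos: [0.4507, -0.0162, 0.141]
eef_rot: [179.9, -0.0, 93.7]
contact_force: [-0.3, 0.1, -3.7]
gripper_width: 0.0234
```

Emit:
apply_moves --plan '[[255, [-0.859, 0.122, 0.0], -0.964], [255, [-0.868, 0.035, 0.0], -0.963], [255, [-0.866, -0.053, 0], -0.964], [255, [-0.857, -0.139, 0], -0.963], [255, [-0.838, -0.225, 0], -0.964], [255, [-0.811, -0.309, 0], -0.963], [255, [-0.776, -0.389, 0], -0.964], [255, [-0.733, -0.464, 0], -0.963], [255, [0, 0, 0.54], 0], [255, [0, 0, 0.504], 0], [255, [0, 0, 0], 0], [255, [0, 0, 0], 0]]'

```text
time_s: 8.68
tcp_pos: [0.5219, -0.3563, 0.088]
eef_rot: [-180.0, 0.0, 140.0]
contact_force: [0.1, -0.4, -2.3]
gripper_width: 0.0236
```

```bash
python3 snap.py scene s1;python3 snap.py side d1; python3 snap.py wrist w4; python3 - <<'E'
from h import *
for n,(x,y,w,h,s) in {"s1":(210,280,125,120,5),"d1":(240,125,130,90,6)}.items():
    st,c=pickle.load(open(n+".pkl","rb"));crop(c["frame"],x,y,w,h,s,f"pics/{n}z.png")
E
```

```text
[ 0.52188011 -0.35634424  0.08798021] [-1.79992066e+02  2.64121851e-02  1.39974971e+02] [ 0.09823042 -0.35634177 -2.26373617] [-0.01796403  0.03463872  0.04846379] 0.023559949543948182
[ 0.52221637 -0.35634392  0.08846071] [1.79982691e+02 8.15262613e-02 1.39981248e+02] [ 0.30187098  0.40758623 -1.15794489] [-0.03361104  0.12434941  0.0208004 ] 0.023392053573799105
[ 0.52229966 -0.3563621   0.08865399] [1.79968232e+02 1.06269685e-01 1.39976600e+02] [ 0.09071677  0.50667595 -3.07201933] [0.03648513 0.02507288 0.03416491] 0.02370280777018311
```

View pics/s1z.png

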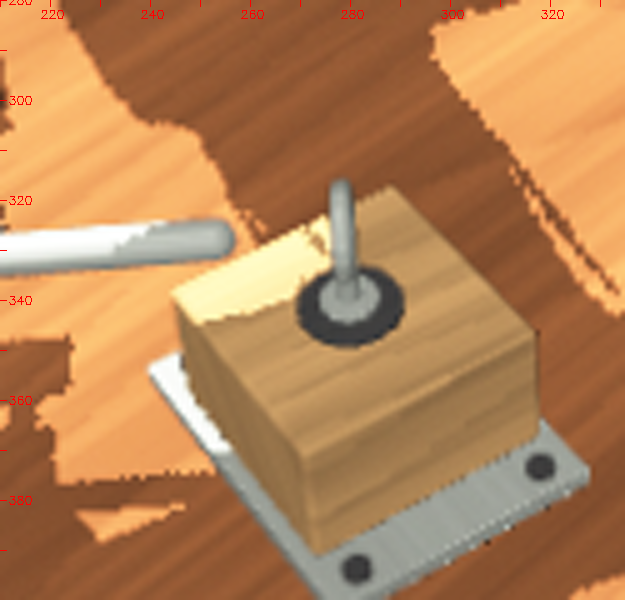

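View pics/d1z.png

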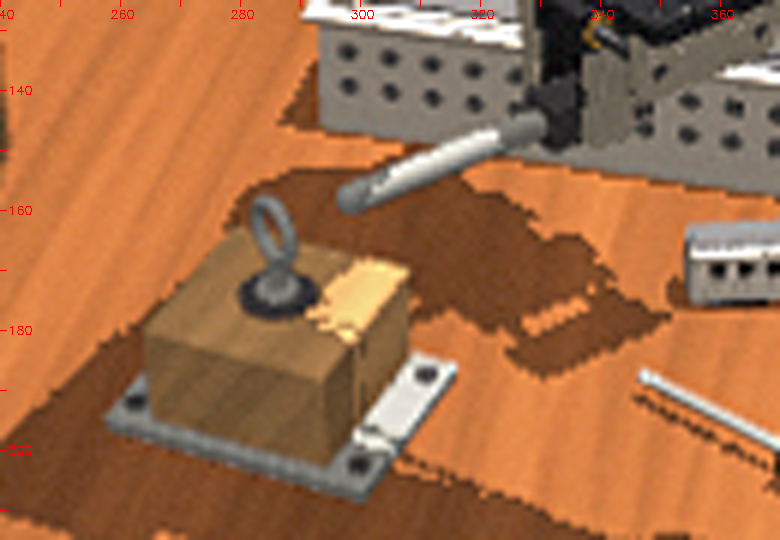

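View pics/w4.png

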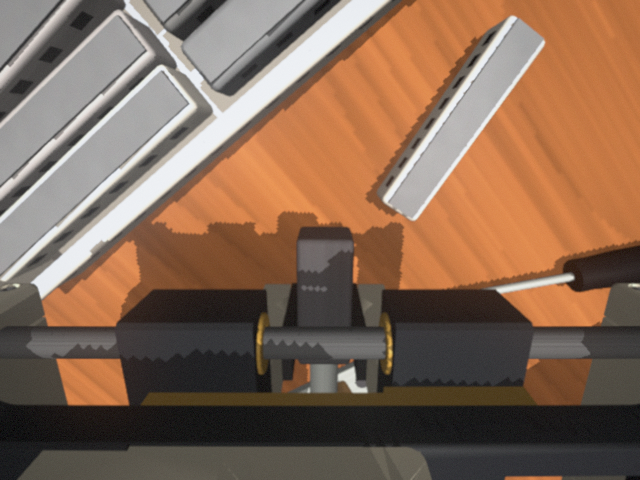

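```bash
python3 - <<'E'
from h import *
st,s=pickle.load(open("s1.pkl","rb"));_,w=pickle.load(open("d1.pkl","rb"))
d=np.array([np.sin(np.radians(140)),-np.cos(np.radians(140)),0])
T=np.array([.5220,-.3563,.0882])
tip=T+d*.133+[0,0,.0074];base=T+d*.022+[0,0,.0074]
E=np.array([.630,-.228,.095])
for n,c in (("s",s),("w",w)):
    print(n,"base,tip",proj(c,[base,tip]),"loop",proj(c,[E]),"ringtop",proj(c,[E+[0,0,.017]]),"washer",proj(c,[E-[0,0,.032]]))
    out=cv2.imread(f"pics/{'s1z' if n=='s' else 'd1z'}.png");off=np.array([210,280] if n=="s" else [240,125]);sc=5 if n=="s" else 6
    m=torusmask(c,None,*E[:2],50,sc,off,out.shape[:2])
    cv2.drawContours(out,cv2.findContours(m,cv2.RETR_CCOMP,cv2.CHAIN_APPROX_NONE)[0],-1,(0,0,255),1)
    for r_,ax in ((1,0),(-1,0)):
        o=np.cross(d,[0,0,1])*.007*r_
        q=((proj(c,[base+o,tip+o])-off+.5)*sc).astype(np.int32);cv2.polylines(out,[q],False,(255,0,0),1)
    q=((proj(c,circ(*E[:2],.063))-off+.5)*sc).astype(np.int32);cv2.polylines(out,[q],True,(0,255,0),1)
    cv2.imwrite(f"pics/ov_{n}.png",out)
E
```

```text
s base,tip [[187.19743891 331.6186564 ]
 [256.24873421 325.99900911]] loop [[277.83426052 324.53483064]] ringtop [[277.04108514 316.6898305 ]] washer [[279.27844365 338.72829586]]
w base,tip [[329.63560461 144.52953461]
 [296.52757406 158.29950857]] loop [[285.61120714 162.97892443]] ringtop [[285.32821372 157.5394906 ]] washer [[286.13235827 172.97155469]]
```

View pics/ov_s.png

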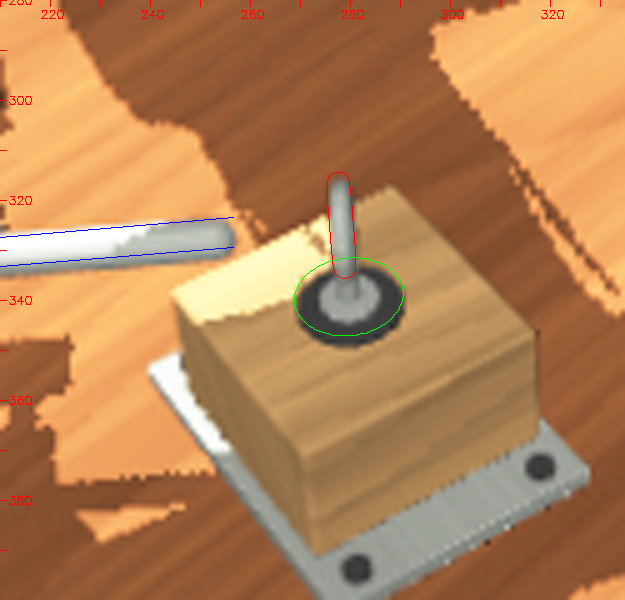

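View pics/ov_w.png

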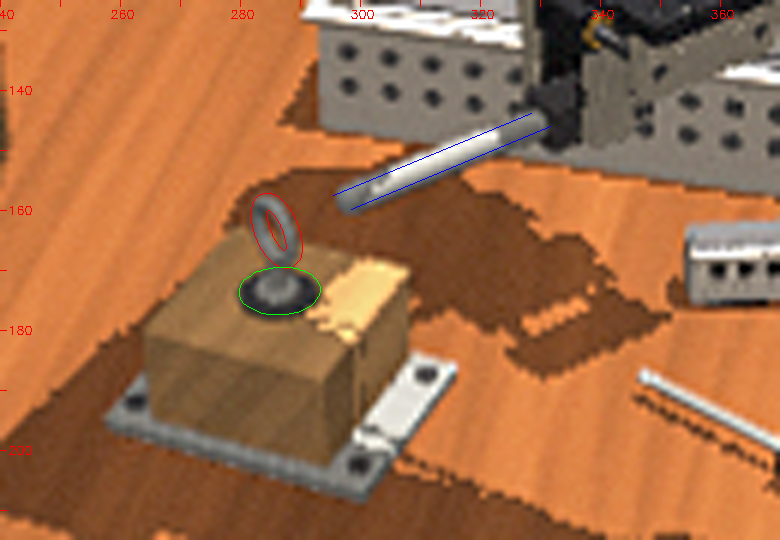

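Emit:
apply_moves --plan '[[255, [0, 0.25, 0], 0], [255, [0, 0.25, 0], 0], [255, [0, 0.15, 0], 0], [255, [0, 0.15, 0], 0], [255, [0, 0.1, 0], 0], [255, [0, 0, 0], 0]]'

```text
time_s: 9.57
tcp_pos: [0.5506, -0.3215, 0.0873]
eef_rot: [-180.0, -0.0, 140.0]
contact_force: [0.7, 0.1, -2.9]
gripper_width: 0.0234
```

```bash
python3 snap.py scene s2;python3 snap.py side d2;  python3 - <<'E'
from h import *
a=[]
for n,(x,y,w,h,s) in {"s2":(210,290,110,80,6),"d2":(250,135,100,50,6)}.items():
    st,c=pickle.load(open(n+".pkl","rb"));crop(c["frame"],x,y,w,h,s,f"pics/{n}z.png")
E
```

```text
[ 0.55059338 -0.32151662  0.08726985] [-1.79996895e+02 -8.68430840e-03  1.39970099e+02] [ 0.66891074  0.14865321 -2.88147371] [-0.04194909  0.06938101  0.00813805] 0.02340304480740745
[ 0.55041218 -0.32172587  0.08727759] [-1.79993812e+02 -9.60860407e-03  1.39958510e+02] [ 0.43587416  0.94502102 -2.58760442] [-0.038976    0.10437979 -0.00403212] 0.02367114979758782
```

View pics/s2z.png

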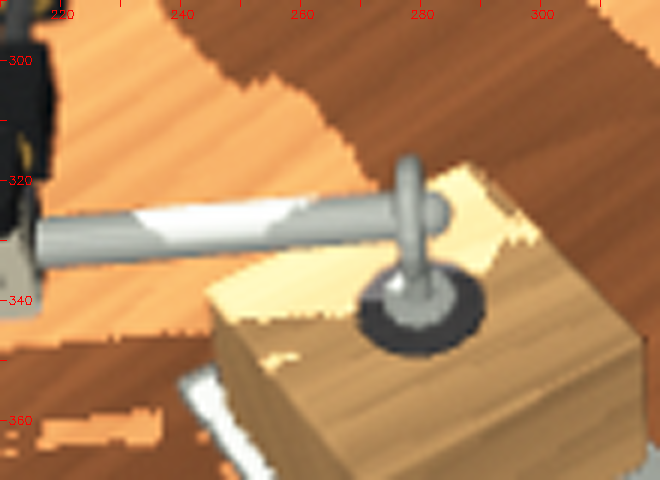

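View pics/d2z.png

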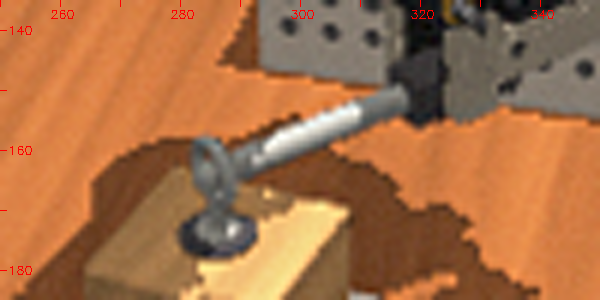

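Emit:
apply_moves --plan '[[255, [0, 0.15, 0], 0], [255, [0, 0.15, 0], 0], [255, [0, 0.2, 0], 0], [255, [0, 0.2, 0], 0], [255, [0, 0.2, 0], 0], [255, [0, 0, 0], 0], [255, [0, 0, 0], 0]]'

```text
time_s: 10.55
tcp_pos: [0.5793, -0.2873, 0.0873]
eef_rot: [-180.0, -0.0, 140.0]
contact_force: [-0.6, 0.8, -3.1]
gripper_width: 0.0237
```

```bash
python3 snap.py scene s3;python3 snap.py side d3;  python3 - <<'E'
from h import *
for n,(x,y,w,h,s) in {"s3":(220,290,110,80,6),"d3":(250,135,100,50,6)}.items():
    st,c=pickle.load(open(n+".pkl","rb"));crop(c["frame"],x,y,w,h,s,f"pics/{n}z.png")
E
```

```text
[ 0.57926981 -0.28729653  0.08729644] [-1.79991887e+02 -1.21909770e-02  1.39958440e+02] [-0.6189814   0.83552207 -3.10820362] [-0.01396068  0.06281261 -0.01059012] 0.023742190525557493
[ 0.57918637 -0.28744237  0.08732454] [-1.79992786e+02 -8.79971782e-03  1.39946469e+02] [-1.704525   -0.67604037 -2.52781062] [0.01746372 0.08212978 0.03443591] 0.023810630305717582
```

View pics/s3z.png

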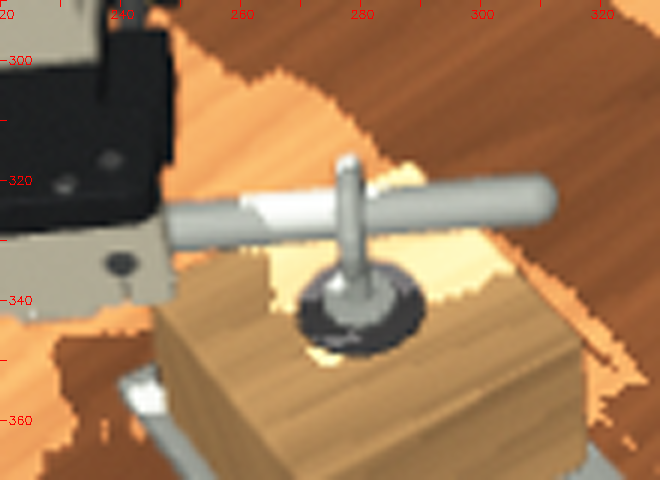

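View pics/d3z.png

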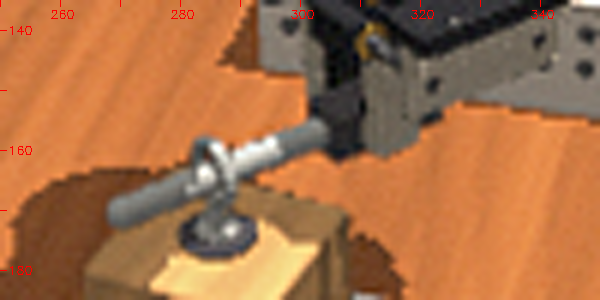

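Emit:
apply_moves --plan '[[255, [0.163, 0.01, 0], 1], [255, [0.163, 0.01, 0], 1], [255, [0.163, 0.01, 0], 1], [255, [0.163, 0.01, 0], 1], [255, [0, 0, 0], 0]]'

```text
time_s: 11.28
tcp_pos: [0.5593, -0.2616, 0.0876]
eef_rot: [180.0, 0.0, 116.0]
contact_force: [-0.1, -0.4, -3.4]
gripper_width: 0.0239
```

```bash
cat > f.py <<'E'
from plant import get_state
import numpy as np
s=get_state();y=np.radians(s["eef_rot"][2])
F=s["contact_force"];M=s["moment"];X=np.array([np.cos(y),np.sin(y)]);D=np.array([np.sin(y),-np.cos(y)])
p=s["tcp_pos"];E=np.array([.630,-.228])-p[:2]
print("t",s["time_s"],"phi",round(s["eef_rot"][2]-90,2),"p",p.round(4),"E in tool",(E@X).round(4),(E@D).round(4),"Fx(tool)",(F[:2]@X).round(2),"Falong",(F[:2]@D).round(2),"Fz",F[2].round(2),"Mz",M[2].round(3),"M",M.round(3))
# torque about eye axis from hand, if M at TCP: 
print("tz about eye",(M[2]+(p[0]-.63)*F[1]-(p[1]+.228)*F[0]).round(3))
E
python3 f.py
```

```text
t 11.275 phi 25.99 p [ 0.5593 -0.2616  0.0876] E in tool -0.0008 0.0782 Fx(tool) -0.29 Falong -0.23 Fz -3.38 Mz 0.034 M [-0.06   0.036  0.034]
tz about eye 0.057
```

Emit:
apply_moves --plan '[[255, [0.082, 0.003, 0], 0.5], [255, [0.082, 0.003, 0], 0.5], [255, [0.082, 0.003, 0], 0.5], [255, [0.082, 0.003, 0], 0.5], [255, [0, 0, 0], 0]]'

```text
time_s: 11.9
tcp_pos: [0.5543, -0.2467, 0.0875]
eef_rot: [-180.0, 0.0, 104.1]
contact_force: [0.2, -2.1, -2.2]
gripper_width: 0.0238
```

```bash
python3 f.py; python3 snap.py scene s4;python3 snap.py side d4;  python3 - <<'E'
from h import *
for n,(x,y,w,h,s) in {"s4":(220,290,110,80,6),"d4":(250,135,100,50,6)}.items():
    st,c=pickle.load(open(n+".pkl","rb"));crop(c["frame"],x,y,w,h,s,f"pics/{n}z.png")
E
```

```text
t 11.9 phi 14.08 p [ 0.5543 -0.2467  0.0875] E in tool -0.0003 0.078 Fx(tool) -2.04 Falong -0.32 Fz -2.19 Mz -0.201 M [-0.892  0.208 -0.201]
tz about eye -0.042
[ 0.55425372 -0.24670116  0.08753085] [-1.79999472e+02  2.58447089e-02  1.04076376e+02] [ 0.18417419 -2.05206357 -2.1938558 ] [-0.89158047  0.20825786 -0.20135417] 0.023788259580956858
[ 0.55424815 -0.24674578  0.08747875] [-1.79995326e+02  2.22995578e-02  1.04091155e+02] [-0.90857152 -2.42744631 -2.77501982] [-0.86230122  0.19378266 -0.14326432] 0.023889999272971797
```

View pics/s4z.png

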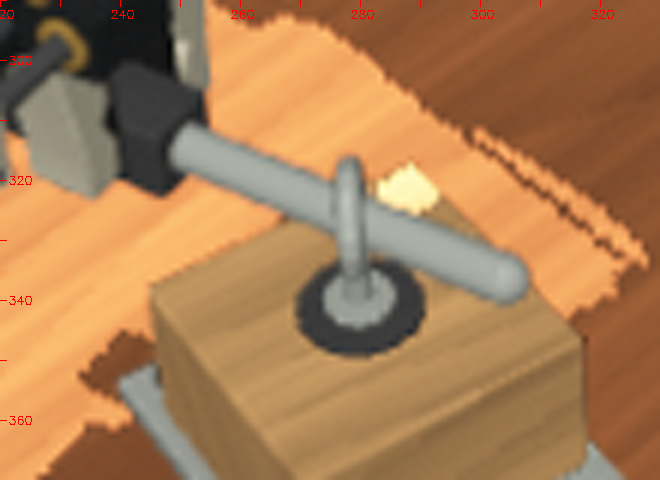

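View pics/d4z.png

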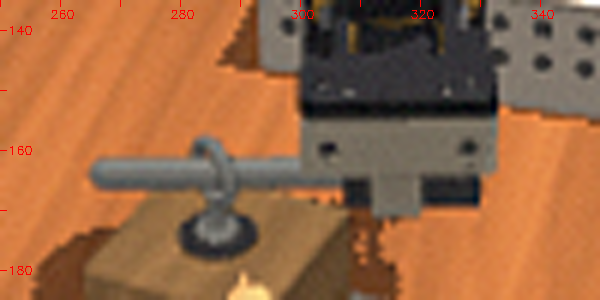

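Emit:
apply_moves --plan '[[255, [0.082, 0.003, 0], 0.5], [255, [0.082, 0.003, 0], 0.5], [255, [0.082, 0.003, 0], 0.5], [255, [0, 0, 0], 0]]'

```text
time_s: 12.5
tcp_pos: [0.5522, -0.2345, 0.0875]
eef_rot: [-180.0, 0.0, 95.0]
contact_force: [-1.3, -4.3, -3.5]
gripper_width: 0.0233
```

```bash
python3 f.py
```

```text
t 12.5 phi 5.03 p [ 0.5522 -0.2345  0.0875] E in tool -0.0003 0.0781 Fx(tool) -4.2 Falong -1.64 Fz -3.53 Mz -0.276 M [-1.795  0.349 -0.276]
tz about eye 0.052
```

Emit:
apply_moves --plan '[[255, [0.072, 0.003, 0], 0.5], [255, [0.072, 0.003, 0], 0.5], [255, [0, 0, 0], 0]]'

```text
time_s: 12.88
tcp_pos: [0.5521, -0.2268, 0.0874]
eef_rot: [-180.0, -0.0, 89.1]
contact_force: [-1.2, -1.5, -1.6]
gripper_width: 0.0235
```

```bash
python3 f.py
```

```text
t 12.875 phi -0.92 p [ 0.5521 -0.2268  0.0874] E in tool 0.0001 0.0779 Fx(tool) -1.49 Falong -1.13 Fz -1.6 Mz -0.09 M [-0.753  0.509 -0.09 ]
tz about eye 0.026
```

Emit:
apply_moves --plan '[[255, [0.077, 0.003, 0], 0.5], [255, [0.077, 0.003, 0], 0.5], [255, [0, 0, 0], 0]]'

```text
time_s: 13.25
tcp_pos: [0.5528, -0.2189, 0.0873]
eef_rot: [-180.0, -0.0, 83.1]
contact_force: [-2.3, 0.5, -1.0]
gripper_width: 0.0236
```

```bash
python3 f.py
```

```text
t 13.25 phi -6.89 p [ 0.5528 -0.2189  0.0873] E in tool 0.0002 0.0778 Fx(tool) 0.22 Falong -2.3 Fz -0.99 Mz 0.009 M [-0.037  0.48   0.009]
tz about eye -0.009
```

Emit:
apply_moves --plan '[[255, [0.082, 0.002, 0], 0.5], [255, [0.082, 0.002, 0], 0.5], [255, [0, 0, 0], 0]]'

```text
time_s: 13.62
tcp_pos: [0.5542, -0.2109, 0.0873]
eef_rot: [-180.0, -0.0, 77.1]
contact_force: [-0.5, 0.8, -1.3]
gripper_width: 0.0237
```

```bash
python3 f.py
```

```text
t 13.625 phi -12.89 p [ 0.5542 -0.2109  0.0873] E in tool 0.0002 0.0777 Fx(tool) 0.66 Falong -0.68 Fz -1.33 Mz 0.044 M [0.201 0.501 0.044]
tz about eye -0.007
```

```bash
python3 snap.py scene s5;python3 snap.py side d5;  python3 - <<'E'
from h import *
for n,(x,y,w,h,s) in {"s5":(220,290,110,80,6),"d5":(250,135,100,50,6)}.items():
    st,c=pickle.load(open(n+".pkl","rb"));crop(c["frame"],x,y,w,h,s,f"pics/{n}z.png")
E
```

```text
[ 0.55424857 -0.2108584   0.08728801] [-1.79988143e+02 -8.55142042e-03  7.71147172e+01] [-0.51861473  0.80023865 -1.32854408] [0.20054745 0.50082843 0.04428868] 0.02374359664971929
[ 0.55422691 -0.21097281  0.08728379] [-1.79988377e+02 -8.42770719e-03  7.71223024e+01] [-0.49119469  1.69768604 -2.33876934] [0.44794021 0.41895946 0.16163668] 0.023878829801261752
```

View pics/s5z.png

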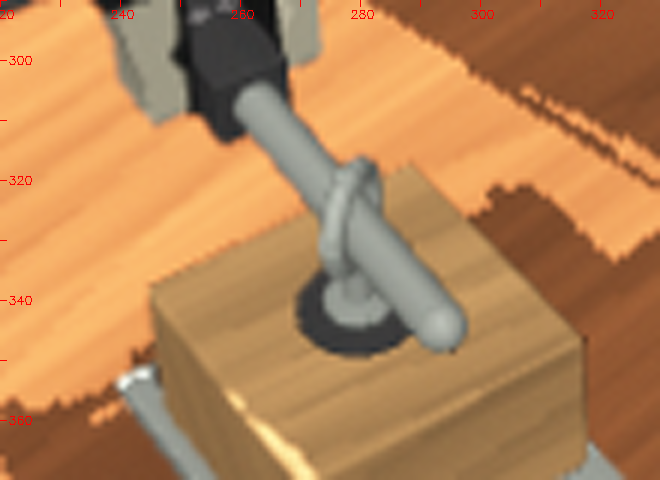

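View pics/d5z.png

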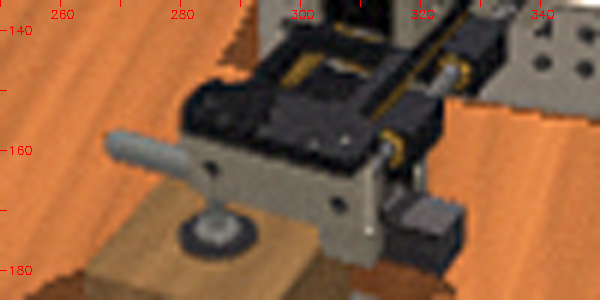

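Emit:
apply_moves --plan '[[255, [0.082, 0.002, 0], 0.5], [255, [0.055, 0.001, 0], 0.333], [255, [0, 0, 0], 0]]'

```text
time_s: 14.1
tcp_pos: [0.5561, -0.2043, 0.0873]
eef_rot: [-180.0, -0.0, 72.1]
contact_force: [-1.2, 2.1, -1.9]
gripper_width: 0.0237
```

```bash
python3 f.py
```

```text
t 14.1 phi -17.94 p [ 0.5561 -0.2043  0.0873] E in tool 0.0002 0.0776 Fx(tool) 1.65 Falong -1.81 Fz -1.9 Mz 0.135 M [0.671 0.375 0.135]
tz about eye 0.007
```

Emit:
apply_moves --plan '[[255, [0.085, 0.002, 0], 0.5], [255, [0.057, 0.001, 0], 0.333], [255, [0, 0, 0], 0]]'

```text
time_s: 14.48
tcp_pos: [0.5586, -0.1978, 0.0873]
eef_rot: [-180.0, -0.0, 67.1]
contact_force: [-1.0, 1.1, -2.7]
gripper_width: 0.0236
```

```bash
python3 f.py
```

```text
t 14.475 phi -22.94 p [ 0.5586 -0.1978  0.0873] E in tool 0.0 0.0776 Fx(tool) 0.64 Falong -1.38 Fz -2.67 Mz 0.119 M [0.592 0.369 0.119]
tz about eye 0.069
```

Emit:
apply_moves --plan '[[255, [0.085, 0.002, 0], 0.5], [255, [0.057, 0.001, 0], 0.333], [255, [0, 0, 0], 0]]'

```text
time_s: 14.85
tcp_pos: [0.5617, -0.1915, 0.0874]
eef_rot: [180.0, -0.0, 62.1]
contact_force: [-0.1, 1.7, -2.4]
gripper_width: 0.0239
```

```bash
python3 f.py
```

```text
t 14.85 phi -27.94 p [ 0.5617 -0.1915  0.0874] E in tool -0.0002 0.0775 Fx(tool) 1.45 Falong -0.87 Fz -2.41 Mz 0.117 M [0.465 0.295 0.117]
tz about eye 0.005
```

Emit:
apply_moves --plan '[[255, [0.083, 0.002, 0], 0.5], [255, [0.055, 0.001, 0], 0.333], [255, [0, 0, 0], 0]]'

```text
time_s: 15.22
tcp_pos: [0.5652, -0.1855, 0.0873]
eef_rot: [180.0, -0.0, 57.1]
contact_force: [-1.0, 1.6, -3.3]
gripper_width: 0.0236
```

```bash
python3 f.py
```

```text
t 15.225 phi -32.94 p [ 0.5652 -0.1855  0.0873] E in tool -0.0004 0.0775 Fx(tool) 0.8 Falong -1.66 Fz -3.26 Mz 0.09 M [0.443 0.217 0.09 ]
tz about eye 0.028
```

Emit:
apply_moves --plan '[[255, [0.055, 0.001, 0], 0.333], [255, [0.055, 0.001, 0], 0.333], [255, [0, 0, 0], 0]]'

```text
time_s: 15.6
tcp_pos: [0.5684, -0.181, 0.0874]
eef_rot: [180.0, -0.0, 53.1]
contact_force: [-0.4, 1.1, -2.7]
gripper_width: 0.0237
```

```bash
python3 f.py
```

```text
t 15.6 phi -36.93 p [ 0.5684 -0.181   0.0874] E in tool -0.0005 0.0775 Fx(tool) 0.66 Falong -1.01 Fz -2.68 Mz 0.085 M [0.549 0.13  0.085]
tz about eye 0.034
```

Emit:
apply_moves --plan '[[255, [0.055, 0.001, 0], 0.333], [255, [0.055, 0.001, 0], 0.333], [255, [0, 0, 0], 0]]'

```text
time_s: 15.98
tcp_pos: [0.5718, -0.1768, 0.0874]
eef_rot: [180.0, -0.0, 49.1]
contact_force: [-0.3, 1.0, -3.4]
gripper_width: 0.0239
```

```bash
python3 f.py
```

```text
t 15.975 phi -40.93 p [ 0.5718 -0.1768  0.0874] E in tool -0.0006 0.0775 Fx(tool) 0.58 Falong -0.87 Fz -3.41 Mz 0.121 M [0.47  0.065 0.121]
tz about eye 0.076
```

Emit:
apply_moves --plan '[[255, [0.055, 0.001, 0], 0.333], [255, [0.055, 0.001, 0], 0.333], [255, [0, 0, 0], 0]]'

```text
time_s: 16.35
tcp_pos: [0.5756, -0.1727, 0.0874]
eef_rot: [180.0, -0.0, 45.1]
contact_force: [0.1, 0.4, -3.4]
gripper_width: 0.0237
```

```bash
python3 f.py
```

```text
t 16.35 phi -44.92 p [ 0.5756 -0.1727  0.0874] E in tool -0.0008 0.0775 Fx(tool) 0.33 Falong -0.17 Fz -3.4 Mz 0.147 M [ 0.547 -0.052  0.147]
tz about eye 0.122
```

Emit:
apply_moves --plan '[[255, [0.027, 0.001, 0], 0.167], [255, [0.027, 0, 0], 0.167], [255, [0, 0, 0], 0]]'

```text
time_s: 16.73
tcp_pos: [0.5777, -0.1707, 0.0874]
eef_rot: [180.0, -0.0, 43.0]
contact_force: [0.6, 1.5, -3.4]
gripper_width: 0.0236
```

```bash
python3 f.py
```

```text
t 16.725 phi -47.03 p [ 0.5777 -0.1707  0.0874] E in tool -0.0007 0.0776 Fx(tool) 1.45 Falong -0.64 Fz -3.4 Mz 0.179 M [ 0.56  -0.229  0.179]
tz about eye 0.067
```

Emit:
apply_moves --plan '[[255, [0.028, 0.001, 0], 0.167], [255, [0.028, 0, 0], 0.167], [255, [0, 0, 0], 0]]'

```text
time_s: 17.1
tcp_pos: [0.5797, -0.1689, 0.0874]
eef_rot: [180.0, -0.0, 40.9]
contact_force: [1.3, 1.6, -3.5]
gripper_width: 0.0239
```

```bash
python3 f.py
```

```text
t 17.1 phi -49.05 p [ 0.5797 -0.1689  0.0874] E in tool -0.0008 0.0776 Fx(tool) 1.99 Falong -0.35 Fz -3.48 Mz 0.237 M [ 0.486 -0.297  0.237]
tz about eye 0.083
```

Emit:
apply_moves --plan '[[255, [0.031, 0.001, 0], 0.167], [255, [0.031, 0, 0], 0.167], [255, [0, 0, 0], 0]]'

```text
time_s: 17.48
tcp_pos: [0.5819, -0.167, 0.0873]
eef_rot: [-180.0, 0.0, 38.9]
contact_force: [0.6, -0.1, -2.4]
gripper_width: 0.0235
```

```bash
python3 f.py
```

```text
t 17.475 phi -51.06 p [ 0.5819 -0.167   0.0873] E in tool -0.0009 0.0777 Fx(tool) 0.35 Falong 0.46 Fz -2.4 Mz 0.172 M [ 0.182 -0.186  0.172]
tz about eye 0.144
```

Emit:
apply_moves --plan '[[255, [0.028, 0.001, 0], 0.167], [255, [0.028, 0, 0], 0.167], [255, [0, 0, 0], 0]]'

```text
time_s: 17.85
tcp_pos: [0.5841, -0.1653, 0.0873]
eef_rot: [-180.0, 0.0, 36.9]
contact_force: [-0.0, -0.5, -2.9]
gripper_width: 0.0235
```

```bash
python3 f.py; python3 snap.py scene s6; python3 - <<'E'
from h import *
for n,(x,y,w,h,s) in {"s6":(220,285,110,80,7)}.items():
    st,c=pickle.load(open(n+".pkl","rb"));crop(c["frame"],x,y,w,h,s,f"pics/{n}z.png")
E
```

```text
t 17.85 phi -53.06 p [ 0.5841 -0.1653  0.0873] E in tool -0.001 0.0777 Fx(tool) -0.33 Falong 0.36 Fz -2.87 Mz 0.27 M [-0.206  0.081  0.27 ]
tz about eye 0.296
[ 0.58407869 -0.16531408  0.08732712] [-1.79993910e+02  2.48894738e-02  3.69390758e+01] [-0.04782681 -0.48436502 -2.86862358] [-0.20611075  0.08123265  0.27032531] 0.023522270052473964
```

View pics/s6z.png

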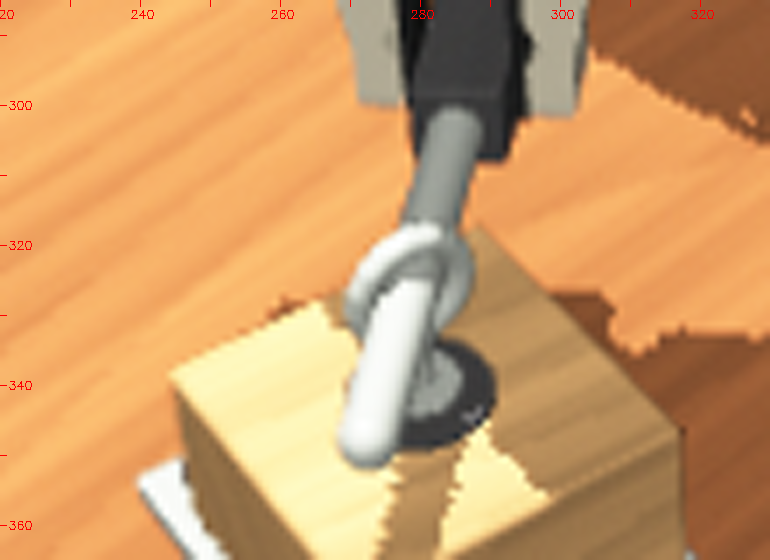

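Emit:
apply_moves --plan '[[255, [0.027, 0.001, 0], 0.167], [255, [0, 0, 0], 0]]'

```text
time_s: 18.15
tcp_pos: [0.5852, -0.1645, 0.0873]
eef_rot: [-180.0, 0.0, 35.9]
contact_force: [-0.4, 0.1, -2.5]
gripper_width: 0.0234
```

```bash
python3 f.py
```

```text
t 18.15 phi -54.08 p [ 0.5852 -0.1645  0.0873] E in tool -0.001 0.0777 Fx(tool) -0.3 Falong -0.3 Fz -2.46 Mz 0.232 M [-0.265  0.136  0.232]
tz about eye 0.255
```

Emit:
apply_moves --plan '[[255, [0.027, 0.001, 0], 0.167], [255, [0, 0, 0], 0]]'

```text
time_s: 18.4
tcp_pos: [0.5864, -0.1637, 0.0873]
eef_rot: [-180.0, 0.0, 34.9]
contact_force: [-0.1, 0.6, -2.4]
gripper_width: 0.0238
```

```bash
python3 f.py
```

```text
t 18.4 phi -55.08 p [ 0.5864 -0.1637  0.0873] E in tool -0.001 0.0777 Fx(tool) 0.21 Falong -0.53 Fz -2.4 Mz 0.193 M [-0.155  0.266  0.193]
tz about eye 0.177
```

```bash
cat > fa.py <<'E'
from plant import get_state,viewer
import numpy as np
L=[]
for i in range(8):
    s=get_state();y=np.radians(s["eef_rot"][2]);F=s["contact_force"];M=s["moment"];p=s["tcp_pos"]
    X=np.array([np.cos(y),np.sin(y)]);D=np.array([np.sin(y),-np.cos(y)])
    L.append([F[:2]@X,F[:2]@D,F[2],M[2],M[2]+(p[0]-.63)*F[1]-(p[1]+.228)*F[0],M[:2]@X,M[:2]@D])
    viewer.capture("side")
L=np.array(L);print("t",s["time_s"],"phi",s["eef_rot"][2]-90);print("Fx,Fy,Fz,Mz,tz,Mx,My",L.mean(0).round(3));print("sd",L.std(0).round(3))
E
python3 fa.py
```

```text
t 18.75 phi -55.05093010936464
Fx,Fy,Fz,Mz,tz,Mx,My [-0.601 -0.421 -2.58   0.244  0.291  0.041 -0.303]
sd [0.411 0.673 0.411 0.033 0.059 0.038 0.023]
```

Emit:
apply_moves --plan '[[255, [0.027, 0.001, 0], 0.167], [255, [0.027, 0, 0], 0.167], [255, [0, 0, 0], 0]]'

```text
time_s: 19.18
tcp_pos: [0.5887, -0.1621, 0.0873]
eef_rot: [-180.0, 0.0, 32.9]
contact_force: [-0.9, -0.6, -2.3]
gripper_width: 0.0235
```

```bash
python3 fa.py
```

```text
t 19.525 phi -57.05424868370676
Fx,Fy,Fz,Mz,tz,Mx,My [-0.535 -0.895 -2.611  0.256  0.299  0.197 -0.251]
sd [0.389 0.478 0.347 0.037 0.044 0.048 0.061]
```

Emit:
apply_moves --plan '[[255, [0.027, 0.001, 0], 0.167], [255, [0.027, 0, 0], 0.167], [255, [0.027, 0.001, 0], 0.167], [255, [0.014, 0, 0], 0.083], [255, [0, 0, 0], 0]]'

```text
time_s: 20.2
tcp_pos: [0.5928, -0.1598, 0.0873]
eef_rot: [-180.0, -0.0, 29.4]
contact_force: [-0.8, 1.3, -3.0]
gripper_width: 0.0236
```

```bash
python3 fa.py;python3 snap.py scene s7; python3 - <<'E'
from h import *
for n,(x,y,w,h,s) in {"s7":(220,285,110,80,7)}.items():
    st,c=pickle.load(open(n+".pkl","rb"));crop(c["frame"],x,y,w,h,s,f"pics/{n}z.png")
E
```

```text
t 20.55 phi -60.55391645255851
Fx,Fy,Fz,Mz,tz,Mx,My [ 0.022 -1.5   -2.791  0.304  0.304  0.422 -0.08 ]
sd [0.489 0.585 0.267 0.028 0.027 0.05  0.036]
[ 0.5927763  -0.15981663  0.08736177] [-1.79999204e+02 -3.65312863e-03  2.94421091e+01] [-0.38497188 -0.30516639 -3.20586949] [0.40747312 0.2942793  0.31129916] 0.023776064096829273
```

View pics/s7z.png

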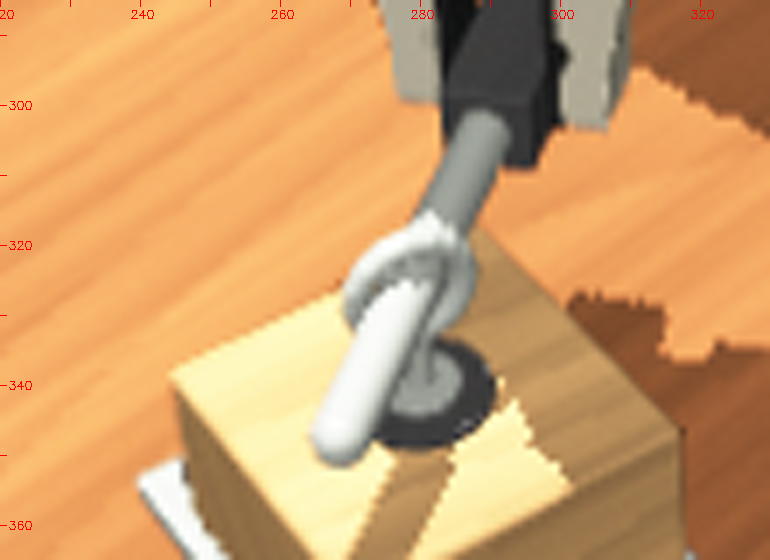

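Emit:
apply_moves --plan '[[255, [-0.081, 0.002, 0], -0.5], [255, [-0.081, 0.002, 0], -0.5], [255, [-0.162, 0.0085, 0], -1], [255, [-0.162, 0.0085, 0], -1], [255, [-0.162, 0.0085, 0], -1], [255, [-0.162, 0.0085, 0], -1], [255, [-0.162, 0.0085, 0], -1], [255, [0, 0, 0], 0], [255, [0, 0, 0], 0]]'

```text
time_s: 21.78
tcp_pos: [0.5607, -0.1951, 0.0875]
eef_rot: [180.0, -0.0, 65.3]
contact_force: [0.5, 0.3, -2.5]
gripper_width: 0.0236
```

```bash
python3 fa.py; python3 f.py;python3 snap.py scene s8;python3 snap.py wrist w8; python3 - <<'E'
from h import *
for n,(x,y,w,h,s) in {"s8":(220,285,110,80,7)}.items():
    st,c=pickle.load(open(n+".pkl","rb"));crop(c["frame"],x,y,w,h,s,f"pics/{n}z.png")
E
```

```text
t 22.125 phi -24.57038623933562
Fx,Fy,Fz,Mz,tz,Mx,My [-5.400e-02  5.000e-02 -2.493e+00 -4.000e-03  0.000e+00 -2.000e-03
 -5.100e-02]
sd [0.48  0.425 0.196 0.024 0.037 0.036 0.034]
t 22.175 phi -24.56 p [ 0.5604 -0.195   0.0874] E in tool -0.0011 0.077 Fx(tool) -0.68 Falong 0.16 Fz -3.02 Mz -0.038 M [-0.035  0.019 -0.038]
tz about eye 0.014
[ 0.56044713 -0.1949662   0.08735308] [-1.79999952e+02  1.09608599e-04  6.54351586e+01] [-0.14164525 -0.68495799 -3.01674925] [-0.03462887  0.01927252 -0.03796969] 0.02361754003124
[ 0.56043852 -0.19497915  0.08733928] [-1.79999847e+02 -6.70894394e-04  6.54361820e+01] [-0.48075486  0.49925338 -2.63558596] [-0.07198545 -0.03949881 -0.00155208] 0.02317169008267261
```

View pics/s8z.png

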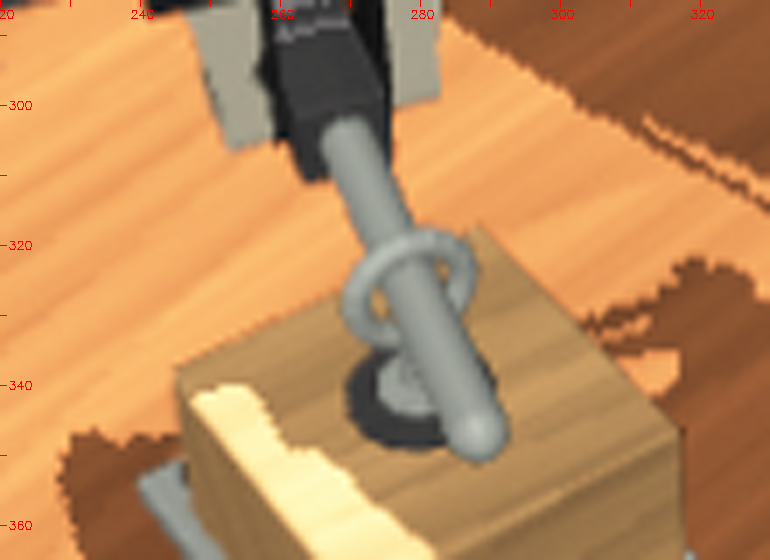

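Emit:
apply_moves --plan '[[255, [0, -0.2, 0], 0], [255, [0, -0.3, 0], 0], [255, [0, -0.4, 0], 0], [255, [0, -0.4, 0], 0], [255, [0, -0.4, 0], 0], [255, [0, -0.3, 0], 0], [255, [0, 0, 0], 0]]'

```text
time_s: 23.15
tcp_pos: [0.4683, -0.1531, 0.0877]
eef_rot: [180.0, -0.0, 65.5]
contact_force: [0.5, -0.8, -3.6]
gripper_width: 0.0233
```

```bash
python3 f.py;python3 snap.py scene s9;python3 snap.py side d9
```

```text
t 23.15 phi -24.52 p [ 0.4683 -0.1531  0.0877] E in tool -0.0011 0.1782 Fx(tool) -0.52 Falong 0.84 Fz -3.63 Mz 0.007 M [-0.015 -0.08   0.007]
tz about eye 0.098
[ 0.46833228 -0.15306382  0.08771712] [ 1.79988572e+02 -1.45033845e-02  6.54788756e+01] [ 0.54825435 -0.81716137 -3.63213023] [-0.01512334 -0.08003401  0.00659883] 0.02330253871063833
[ 0.46938656 -0.15328678  0.08782746] [ 1.79944706e+02 -2.25524973e-02  6.54836533e+01] [-3.79540004e-01  1.78678284e-03 -2.38718164e+00] [-0.09142997 -0.09196295  0.01140811] 0.023506450635599748
```

View pics/s9.png

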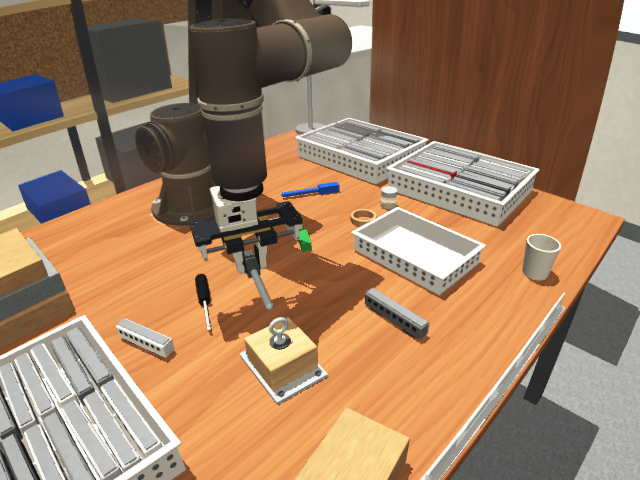

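View pics/d9.png

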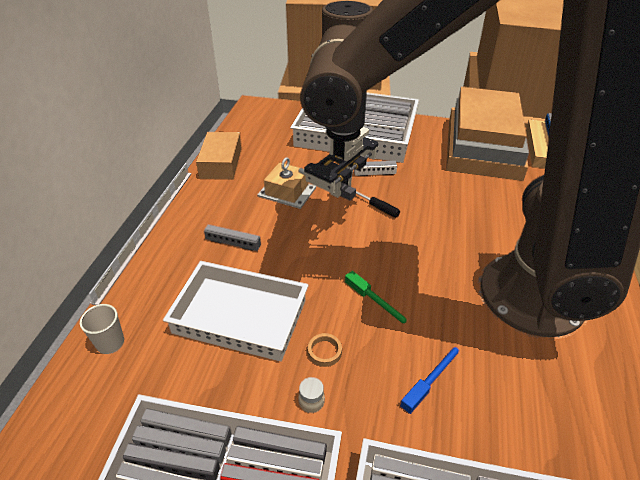

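```bash
python3 - <<'E'
from h import *
p=np.array([.4690,-.1531,.0877]);y=65.5
q=np.array([.64,.19,.22])
w=line(p,y,[*p[:2],.20],y,3)+line([*p[:2],.20],y,q,87,8)
rows,e,b=plan(p,y,w,255,3);show(rows);print(e,b)
E
```

```text
[[255, [0.0, 0.0, -0.749], -0.0], [255, [0.0, 0.0, -0.748], -0.0], [255, [0.0, 0.0, -0.749], -0.0], [255, [0.958, 0.033, -0.05], -0.448], [255, [0.955, 0.078, -0.05], -0.448], [255, [0.95, 0.123, -0.05], -0.448], [255, [0.944, 0.168, -0.05], -0.448], [255, [0.935, 0.211, -0.05], -0.448], [255, [0.924, 0.255, -0.05], -0.447], [255, [0.911, 0.298, -0.05], -0.448], [255, [0.895, 0.34, -0.05], -0.448]] 0.958
[0.63997691 0.18997989 0.22      ] 86.99800000000002
```

Emit:
apply_moves --plan '[[255, [0.0, 0.0, -0.749], 0], [255, [0.0, 0.0, -0.748], 0], [255, [0.0, 0.0, -0.749], 0], [255, [0.958, 0.033, -0.05], -0.448], [255, [0.955, 0.078, -0.05], -0.448], [255, [0.95, 0.123, -0.05], -0.448], [255, [0.944, 0.168, -0.05], -0.448], [255, [0.935, 0.211, -0.05], -0.448], [255, [0.924, 0.255, -0.05], -0.447], [255, [0.911, 0.298, -0.05], -0.448], [255, [0.895, 0.34, -0.05], -0.448], [255, [0, 0, 0], 0]]'

```text
time_s: 24.75
tcp_pos: [0.6423, 0.1923, 0.2181]
eef_rot: [-180.0, 0.0, 87.1]
contact_force: [-0.5, -0.5, -2.6]
gripper_width: 0.0233
```

Emit:
apply_moves --plan '[[255, [0, 0, 0], 0]]'

```text
time_s: 24.88
tcp_pos: [0.6408, 0.1894, 0.2186]
eef_rot: [-179.9, 0.1, 86.9]
contact_force: [0.4, -0.7, -2.8]
gripper_width: 0.0234
```

```bash
python3 snap.py wrist w10
```

```text
[0.64080043 0.18939616 0.21863959] [-1.79922965e+02  5.15092895e-02  8.69362605e+01] [ 0.44935526 -0.67479307 -2.83739232] [-0.0316431   0.03294387  0.06686763] 0.023363132461096996
```

View pics/w10.png

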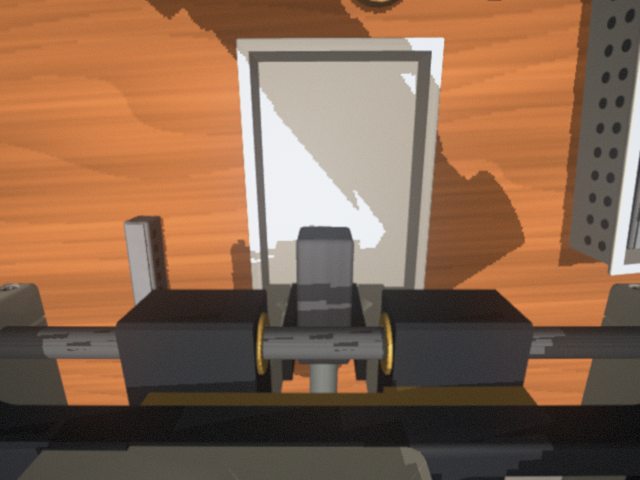

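```bash
python3 - <<'E'
from h import *
st,c=pickle.load(open("w10.pkl","rb"))
g=onz(c,[[237,39],[443.5,38.5],[251.5,285],[426,285]],.05,st);print(g)
def az(a,b): return np.degrees(np.arctan2(b[1]-a[1],b[0]-a[0]))
print(az(g[0],g[2]),az(g[1],g[3]),az(g[0],g[1]))
yaw=np.mean([az(g[0],g[2]),az(g[1],g[3]),az(g[0],g[1])-90]);a=np.radians(yaw);ux=np.array([np.cos(a),np.sin(a)])
ctr=(g[0]+g[1])[:2]/2+.12*ux;print("ctr",ctr,yaw,np.linalg.norm(g[1]-g[0]))
f=onz(c,[[260,61],[417,61]],.005,st);print("floor corners",f)
tcp=ctr+(-.0555+.008)*ux;print("tcp",tcp)
p=st["tcp_pos"].copy();p=np.array([.6400,.1900,.2195])
w=line(p,87,[*tcp,.10],90+yaw,5)+line([*tcp,.10],90+yaw,[*tcp,.03],90+yaw,4)
rows,e,b=plan(p,87,w,255,3);show(rows);print(e,b)
E
```

```text
[[0.48316351 0.12716247 0.05      ]
 [0.49186313 0.29667339 0.05      ]
 [0.70216775 0.11458385 0.05      ]
 [0.71146308 0.2885007  0.05      ]]
-3.287199479957369 -2.1313514536577935 87.06205075977638
ctr [0.60737153 0.20608629] -2.7855000579462597 0.16973401291291199
floor corners [[0.49225468 0.13742429 0.005     ]
 [0.50022348 0.28628686 0.005     ]]
tcp [0.55992766 0.20839465]
[[255, [0.057, -0.324, 0.478], -0.007], [255, [0.057, -0.323, 0.478], -0.007], [255, [0.057, -0.324, 0.478], -0.007], [255, [0.057, -0.324, 0.478], -0.008], [255, [0.058, -0.323, 0.478], -0.007], [255, [-0.0, -0.0, 0.35], 0.0], [255, [-0.0, -0.0, 0.35], 0.0], [255, [-0.0, -0.0, 0.35], 0.0], [255, [-0.0, -0.0, 0.35], 0.0]] 0.478
[0.5599318  0.20839537 0.03      ] 87.21600000000001
```

Emit:
apply_moves --plan '[[255, [0.057, -0.324, 0.478], -0.007], [255, [0.057, -0.323, 0.478], -0.007], [255, [0.057, -0.324, 0.478], -0.007], [255, [0.057, -0.324, 0.478], -0.008], [255, [0.058, -0.283, 0.478], -0.007], [255, [0, 0, 0.35], 0], [255, [0, 0, 0.35], 0], [255, [0, 0, 0.35], 0], [255, [0, 0, 0.35], 0], [255, [0, 0, 0.2], 0], [255, [0, 0, 0], 0]]'

```text
time_s: 26.3
tcp_pos: [0.5624, 0.2074, 0.0191]
eef_rot: [-179.9, 0.1, 87.2]
contact_force: [0.4, -0.3, -3.2]
gripper_width: 0.0239
```

```bash
python3 snap.py scene s11;python3 snap.py side d11; python3 - <<'E'
from h import *
for n,(x,y,w,h,s) in {"s11":(340,190,160,110,4),"d11":(150,240,180,130,4)}.items():
    st,c=pickle.load(open(n+".pkl","rb"));crop(c["frame"],x,y,w,h,s,f"pics/{n}z.png")
E
```

```text
[0.56238249 0.20740873 0.01914262] [-1.79924560e+02  6.83048261e-02  8.71517778e+01] [ 0.41968769 -0.33838222 -3.229386  ] [0.06752224 0.01101861 0.01413818] 0.02385516594271672
[0.56280309 0.20773284 0.0199091 ] [-1.79981604e+02  2.66542819e-02  8.71616404e+01] [ 0.23690729 -0.01767528 -1.89532097] [-0.00403581 -0.02469696  0.03716898] 0.023842624182965132
```

View pics/s11z.png

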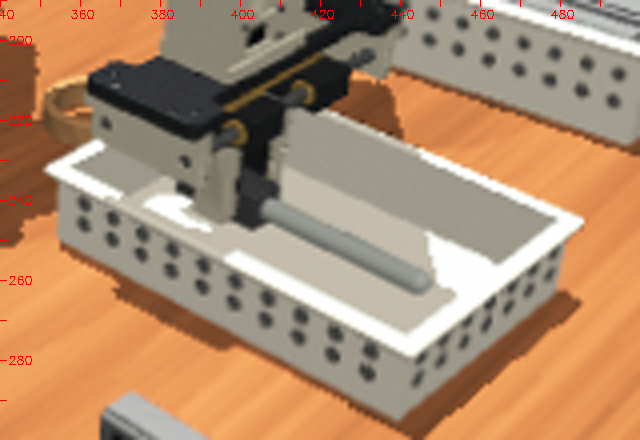

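View pics/d11z.png

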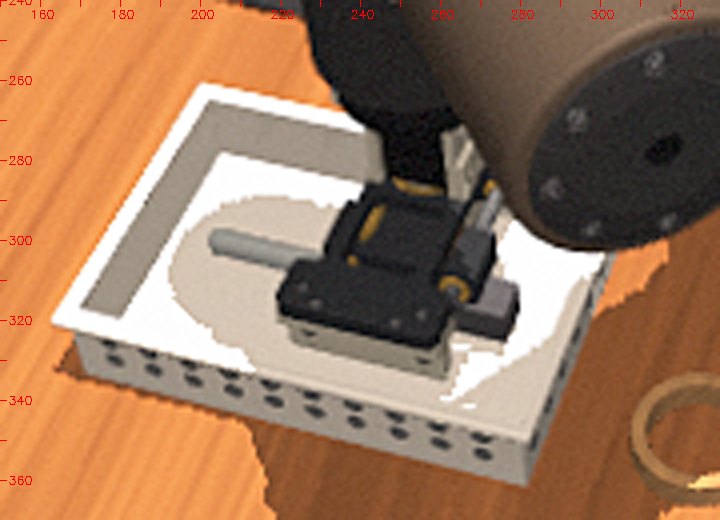

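Emit:
apply_moves --plan '[[255, [0, 0, 0.08], 0], [255, [0, 0, 0.06], 0], [255, [0, 0, 0.04], 0], [255, [0, 0, 0], 0]]'

```text
time_s: 26.9
tcp_pos: [0.5626, 0.2077, 0.011]
eef_rot: [-180.0, 0.0, 87.2]
contact_force: [0.1, 0.0, -2.4]
gripper_width: 0.0237
```

Emit:
apply_moves --plan '[[255, [0, 0, 0.02], 0], [255, [0, 0, 0.02], 0], [255, [0, 0, 0], 0]]'

```text
time_s: 27.28
tcp_pos: [0.5627, 0.2077, 0.0091]
eef_rot: [-180.0, 0.0, 87.2]
contact_force: [1.1, 0.7, -2.9]
gripper_width: 0.0239
```

Emit:
apply_moves --plan '[[255, [0, 0, 0.02], 0], [255, [0, 0, 0], 0]]'

```text
time_s: 27.52
tcp_pos: [0.5628, 0.2078, 0.0086]
eef_rot: [180.0, -0.0, 87.2]
contact_force: [-2.1, 0.1, 2.3]
gripper_width: 0.0237
```

Emit:
apply_moves --plan '[[140, [0, 0, 0], 0], [140, [0, 0, 0], 0], [140, [0, 0, 0], 0], [140, [0, 0, 0], 0], [140, [0, 0, 0], 0], [140, [0, 0, 0], 0]]'

```text
time_s: 28.28
tcp_pos: [0.5627, 0.2078, 0.0081]
eef_rot: [-180.0, 0.0, 87.2]
contact_force: [-0.3, 0.1, -0.3]
gripper_width: 0.0394
```

Emit:
apply_moves --plan '[[140, [0, 0, -0.1], 0], [140, [0, 0, -0.2], 0], [140, [0, 0, -0.4], 0], [140, [0, 0, -0.6], 0], [140, [0, 0, -0.8], 0], [140, [0, 0, -0.8], 0], [140, [0, -0.3, -0.8], 0], [140, [0, -0.8, 0], 0], [140, [0, -0.8, 0], 0], [140, [0, 0, 0], 0]]'

```text
time_s: 29.52
tcp_pos: [0.4659, 0.2123, 0.1947]
eef_rot: [179.9, -0.1, 87.2]
contact_force: [0.9, 0.1, 0.2]
gripper_width: 0.0394
```

```bash
python3 snap.py scene s12;python3 snap.py side d12
```

```text
[0.46592632 0.2123343  0.19466672] [ 1.79942267e+02 -9.96235369e-02  8.72439261e+01] [0.89188472 0.09929842 0.15263093] [ 0.00941076 -0.15818825 -0.01697085] 0.039368836145048915
[0.46725065 0.21270923 0.19464797] [ 1.79906844e+02 -9.88868248e-02  8.72420073e+01] [0.23679343 0.46897781 0.03388408] [ 0.01051175 -0.05862971 -0.02160498] 0.03951779150490222
```

View pics/s12.png

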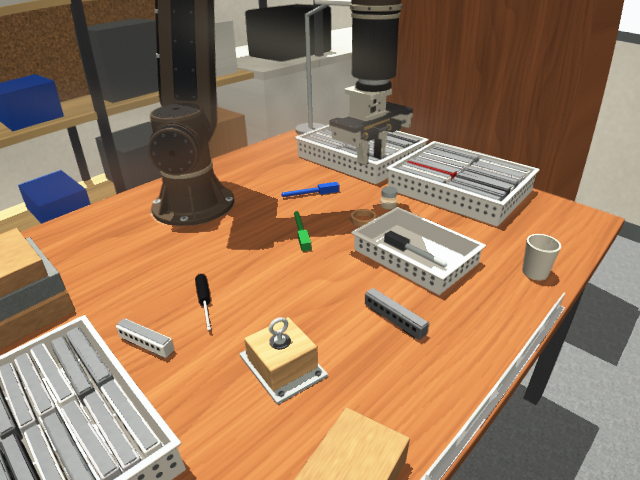

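View pics/d12.png

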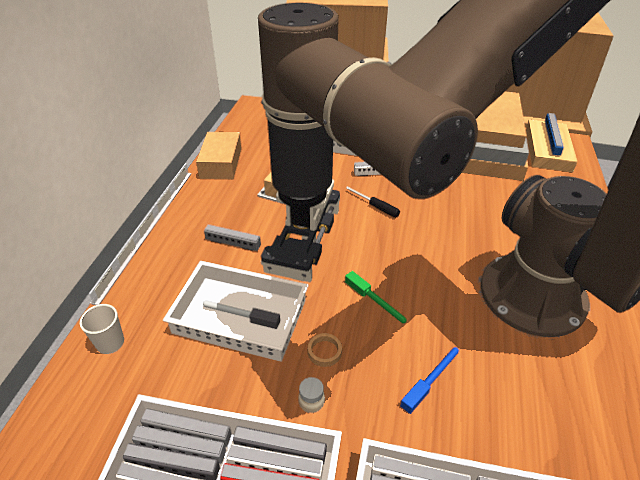

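```bash
python3 - <<'E'
from h import *
ims=[]
for n in ("s9","s12"):
    st,c=pickle.load(open(n+".pkl","rb"));ims.append(cv2.resize(c["frame"][308:355,255:305],None,fx=7,fy=7,interpolation=cv2.INTER_CUBIC))
# overlay of candidate azimuths on s12, offset corrected by observed (+0.5,+1.7)px
for az in (-24,):
    o=ims[1].copy();m=torusmask(c,None,.630,-.228,az,7,np.array([255,308])-[.5,1.7],o.shape[:2])
    cv2.drawContours(o,cv2.findContours(m,cv2.RETR_CCOMP,cv2.CHAIN_APPROX_NONE)[0],-1,(0,0,255),1);
cv2.imwrite("pics/eye.png",np.hstack([ims[0],o]))
E
```

```text
(no output)
```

View pics/eye.png

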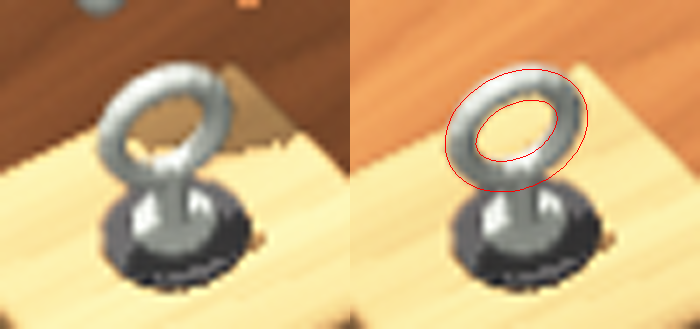

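```bash
python3 -c "
from plant import close_job
print(close_job())"
```

```text
the job is handed in; nothing more can be done
None
```

The job is done and handed in at about 29.6 s of the 72 s allowed. I could not check directly how far the washer turned; the roughly 8° nip-up is inferred from torque.

- **Turning the eye:** I slid the bar about half-way into the loop. I then turned the eye clockwise, keeping the sideways force on the bar to a few newtons at most. The torque about the eye rose from about 0.05 N m to a steady 0.30 N m at a bar angle of about -52°. I carried on to -60.5°, which makes about 8° after the seat. The steady torque read 0.30 N m where the brief says 0.35, and single readings were noisy, so my seat angle could be out by 1 to 2°.
- **Drawing out:** I swung the bar back to the middle of its play, where the measured contact force was zero, and pulled it straight out. Before and after pictures show the eye at the same angle.
- **Laying down:** The last scene and side pictures show the bar lying inside the basket, apparently flat. The gripper is clear of everything, and the bystanders look unmoved by eye.
- **Disagreement:** The scene and side cameras differed by up to about 10 mm in my first rough pixel picks. I used the wrist camera's positions instead, and overlays on the fixed cameras then agreed to within about 2 pixels.

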